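Release a locked reader drawer with the eject pin and file the cartridge

TASK

The cartridge reader has lost power with a test cartridge locked in its drawer. Take the release pin from its stand, push it gently through the ringed hole in the sloping panel until the hidden catch lets go and the drawer springs out, and stand the pin back in its stand. Then take the cartridge out of the drawer, ease it gently down between the two cartridges in the filing rack until it stands on the rack's floor like them, and leave the empty drawer out and everything else on the bench alone.

Things in the scene. Friction and masses are not known exactly. Their poses are not given: they have to be found in the camera images.
- reader: Fixed light grey cartridge reader, 200 deep (x) x 160 wide (y) x 165 high. Origin: centre of underside; front looks along its -x, to the robot. Front face at x = -100, 106 high; above it a dark panel slopes up and back at 28 deg from level to 165 high at x = +10; then a level roof. The drawer front (no handle, 60 wide, 98 high, middle at y = -25) cannot be pulled open while latched.
- release_hole (a point): Mouth of the round hole, 10 across with an orange ring, in the sloping panel (reader frame x -60, y 45, z 127). Its z axis points straight out of the panel, 28 deg from vertical, leaning to the reader's front; y is level. 18 below the panel's face lies the pawl's hidden sprung paddle, 20 x 22: pushed in 8 to 9 mm (26 to 27 below the face, some 5 N) it frees the drawer; its stop is at 11 mm.
- reader_drawer (a joint): Slide of the drawer in m: 0 latched shut, 0.098 sprung fully out towards the reader's front (-x). Once the pawl is tripped, a damped spring (5 N falling to 2 N) drives it out in about half a second and keeps it out.
- drawer_slot (a point): Moves with the drawer: middle of the slot floor under the cartridge, 12 above the bench, axes as the reader's. The slot is 17.5 wide (y) between ribs 24 high, 74 long (x). The drawer's front panel is 41 to 49 in front (-x) of this point, its top 98 above the bench. With the drawer out this point is 49 in front of the reader's front face.
- release_pin: Loose steel release pin, 120 long, 60 g, upright in its stand. Origin: its tip (lower end); z runs up along it. Shaft 5 across from 0 to 62, round collar 31 across from 62 to 66, orange ribbed round handle 16 across from 66 to 120 (grip it at about 98).
- pin_tip (a point): The tip of the release pin, same as its origin.
- pin_stand: Fixed dark grey round stand for the pin, foot 68 across, 70 high; origin: centre of its underside. Its flared mouth at the top is about 29 across inside, narrowing to about 18 at 45 high. The pin hangs in it by its collar, tip 8 above the bench.
- cartridge: Test cartridge to be filed, loose, 60 g, at first inside the shut drawer. Smooth white body 70 long (x), 16 thick (y), 34 high; the lowest 10 taper to 10 thick, upper edges bevelled by 3. Green grip tab 28 long (x -35 to -7), 10 thick, up to 74 high; grip it across its thickness at about 58. Origin: centre of underside, z up; in the drawer x as the reader's, so the tab is at the robot's end.
- filed_left: Cartridge with a yellow tab, same shape, loose, standing in the rack at its +y side; turned half round, so that its tab is at the rack's far (+x) end and its y axis is opposite to the rack's.
- filed_right: Cartridge with a violet tab, same, at the rack's -y side, also turned half round. The gap between the two filed bodies is 9 to 14 mm, less than a cartridge; they are loose and slide apart when the tapered foot is pressed between them.
- file_rack: Fixed grey filing rack; origin: centre of its underside. Base 104 (x) x 62 (y) x 6, its floor 6 above the bench. Two side walls 4 thick, 51 apart inside, up to 36 high; low end lips 4 high, 94 apart inside. Cartridges stand in it along its x. Three of them leave 3 mm of play in y.
- booklets: Bystander: small pile of test-strip booklets, 9 high, loose.
- spatula: Bystander: black-handled steel spatula lying on the bench, 174 long, loose.
- steel_tin: Bystander: open round steel tin, 70 across, 33 high, loose.
There are look-alikes about, which are no part of the job. Of the things shaped like the pin_stand, the grey one is meant.

How it is judged:
On the way, in this order (a step that is already met when the one before it is completed fails the run):
1. the release pin, pushed through the hole, trips the catch and the drawer starts out (value of joint reader_drawer above 0.004 m and z of pin_tip in the frame of release_hole below -0.012 m and distance between pin_tip and release_hole below 0.045 m).
2. the drawer has sprung out and the pin stands in its stand again (value of joint reader_drawer above 0.085 m and horizontal distance between pin_tip and pin_stand below 0.01 m and height (world z) of pin_tip below 0.014 m and angle between release_pin's own z axis and vertical below 0.1 rad), for 0.2 s.
At the end, for the whole second after the job is handed in: The green-tabbed cartridge stands upright (11 deg) on the rack's floor (3 mm), 12 to 23 mm from each neighbour, within 14 mm and 8 deg of the rack's middle; both neighbours stand there too (11 deg); the pin hangs upright in its stand; the drawer is out over 85 mm; all at rest (all of step 2 and x of cartridge in the frame of file_rack between -0.014 and 0.014 m and z of cartridge in the frame of file_rack between 0.003 and 0.009 m and angle between each of cartridge, filed_left, filed_right's own z axis and vertical below 0.2 rad and angle between the x axis of cartridge and the x axis of file_rack, either way round below 0.14 rad and y of cartridge in the frame of filed_left between 0.012 and 0.023 m and y of cartridge in the frame of filed_right between -0.023 and -0.012 m and x of filed_left in the frame of file_rack between -0.016 and 0.016 m and z of filed_left in the frame of file_rack between 0.003 and 0.009 m and x of filed_right in the frame of file_rack between -0.016 and 0.016 m and z of filed_right in the frame of file_rack between 0.003 and 0.009 m and linear speed of cartridge below 0.02 m/s); the robot touches nothing.
It fails at once if the pin is jammed against the reader with more than 40 N (contact force between release_pin and reader above 40 N).
It fails at once if the gripper presses on the reader with more than 25 N (contact force between the fingers and reader above 25 N).
It fails at once if the cartridge is dropped or driven hard into the rack (over 0.4 m/s) (distance between cartridge and file_rack below 0.045 m and linear speed of cartridge above 0.4 m/s).
It fails at once if the cartridge is pressed on the rack or its neighbours with more than 40 N (contact force between cartridge and file_rack above 40 N or contact force between cartridge and filed_left above 40 N or contact force between cartridge and filed_right above 40 N).
It fails at once if the booklets, spatula or tin is moved more than 20 mm (distance of any of booklets, spatula, steel_tin from where it was at the start of the episode above 0.02 m).
It also fails if it takes over 64 s, if anything falls off the work surface, if the arm or the gripper's body presses on something with over 40 N, if the wrist force passes 120 N, or if a joint passes its speed limit or range.

ROBOT

A 6-joint arm with a two-finger parallel gripper is mounted at the origin on a cart in front of the work surface, level with it; the furniture and walls round the work are solid. World frame = base frame: x ahead of the robot, y to its left, z up, the work surface at z = 0. Lengths are in m, angles in rad, forces in N, time in s.
With the tool pointing down it reaches from about 0.425 to 1.125 m from the base axis. Payload 14.9 kg.
Tool frame: the origin (TCP) lies at the very end of the fingers, on their centre line; the grasp point (between the pads) lies 19 mm behind it; z points along the fingers, y is the direction in which the jaws open and shut (so a half turn about z gives the same grasp; the last joint's range is limited). The gripper opens to 91 mm and grips with 3 to 60 N. Pads are 32 mm wide; open, the fingers measure 118 mm over their backs; the gripper's body (76 mm by 178 mm) begins 60 mm behind the grasp point.
Start: joints at [-1.138, 0.379, 1.734, -0, 1.028, -0.033], TCP at [0.314, -0.625, 0.178] pointing down, gripper open.
Joint ranges: [-2.77, 2.77], [-0.74, 2.19], [0, 2.66], [-1.06, 4.2], [0.31, 2.87], [-3.08, 3.08]. Speed limits (rad/s): [1.89, 1.89, 2.39, 3.14, 3.14, 3.14].

INTERFACE

Orientations are given as a unit quaternion [x, y, z, w].
In Python, from cell import bot gives the robot as it stands. The module is installed in compiled form; this text tells all that it offers.
- The arm moves only by the tool apply_moves, never from a script. Its argument "plan" is a list that holds one entry, the list of rows, each a list of 7 numbers: the closure, from 0 (fully open) to 1 (shut), then the shift along the tool's x, y, z normalised to -1 to 1, where 1 is 150 mm, then the turn, a rotation vector about the tool's x, y, z normalised to -1 to 1, where 1 is pi rad. A call has 1 to 20 rows; each row is the pose to reach, as a shift and turn from the pose measured when the call began, along the tool's axes at that moment, turning the shorter way round; what a row does not reach only later rows make up. A row lasts 1/10 s, in which the tool goes at most 50 mm and 8.59 degrees, less where a joint would pass 70% of its speed; a pose out of reach is approached as far as the arm can. A call with a number of a shift or a turn outside -1 to 1 is refused whole. A call with a gripper value outside its range is refused whole. The fingers move at their own pace and stop on an object; "force" is the grip in N (left out, the last holds). Time passes only in rows, so rows that repeat a pose let the fingers close. It gives the time, the measured TCP pose, the force and the opening at its end, in the units of the state.
- bot.observe(): the state, without advancing time (a new reading comes with each control period).
- bot.snapshot(name): name is "scene" or "top"; returns (picture, depth): 384x512x3 uint8, red, green, blue; 384x512 float32, m along the optical axis (not along the pixel's ray), 0 where there is no reading.
- bot.calibration(name): a dict with "fovy" (degrees; the focal length in pixels is half the picture's height over the tangent of half this angle, whatever the lens; pixels are square), "cx", "cy" (the principal point, pixels), "world_from_camera" (4x4, takes a point from camera to world coordinates). Camera axes: x right, y down, z forward; pixel columns grow to the right and rows downward; lengths in m; the calibration is good to about 2 mm. A picture is of the moment at which its call begins. calibration takes no time and is no camera call.
- bot.hand_in(): hands the job in, once; it reports no verdict.
Trained networks look in the newest picture that a camera, given by its name, has taken for a name from the list of things; names that differ only in an ending like _2 or _b are one class to them, and where a whole thing is asked for, a point or a joint stands for the part that bears it (a point fixed in the world has none). Each returns a list of dicts, best first, with "confidence" (0 to 1); they miss things now and then, are a little off and sometimes report something else, mostly with a low value. They report only what shows in the picture. A call takes as long as a camera call. They do not tell look-alikes from the thing itself.
- bot.find_in(camera, target): "at" ([x, y, z] in m, in world coordinates, good to about 4 mm: the middle of the surface that is visible of it).
- bot.silhouettes(camera, target): "pixels" (384x512 bool, what is visible of it).
The state is a dict: "time_s": time; "qpos": joint angles; "joint_vel": joint speeds; "joint_efforts": joint torques, N m; "tool_pos": TCP position; "orientation": TCP orientation; "wrist_force": force on the tool from outside, world axes, zero at the start; "moment": the same for the moment, N m; "gripper_width": opening from 0.0 (shut) to 1.0 (fully open).
Only numpy, scipy, OpenCV 4.12 (cv2) and the standard library are available. Lean on these libraries where they do the work, as an engineer would, in place of code of your own. Each camera call takes 0.05 s, during which the arm holds its last target. There are 200 camera calls.

## Working session

There is one attempt and no reset: what is moved stays moved. The work goes in short steps, Python scripts to look and compute and a tool call to move; the robot and the scene stay as the last step left them, time stands still between calls to the robot, and variables do not carry over. Pictures are saved under pics/ and viewed, about 8 in all and at most 12, crops included, and the job is handed in when it is done.

Besides the shell and the picture viewer there is one more tool, called after "Call:" by a JSON object that holds its "name" and its "arguments". apply_moves: Moves the arm, as the interface text tells. Its arguments: {"type":"object","properties":{"plan":{"type":"array"},"force":{"type":"number"}},"required":["plan"]}

```bash
mkdir -p pics
cat > h.py <<'E'
from cell import bot
import numpy as np, cv2
from scipy.spatial.transform import Rotation as R
def K(n):
    c=bot.calibration(n); f=192/np.tan(np.radians(c["fovy"])/2); return f,c["cx"],c["cy"],np.array(c["world_from_camera"])
def cloud(n,d):
    f,cx,cy,T=K(n); v,u=np.mgrid[:384,:512]
    P=np.stack([(u-cx)/f*d,(v-cy)/f*d,d],-1)@T[:3,:3].T+T[:3,3]; P[d==0]=np.nan; return P
def proj(n,p):
    f,cx,cy,T=K(n); q=(np.asarray(p)-T[:3,3])@T[:3,:3]; return q[...,:2]/q[...,2:]*f+[cx,cy]
def save(n,img): cv2.imwrite("pics/"+n+".png",img[...,::-1])
E
python3 - <<'E'
from h import *
for n in("scene","top"):
    p,d=bot.snapshot(n); np.savez(n+"0.npz",p=p,d=d); save(n+"0",p)
    print(n,K(n))
    for t in["reader","release_hole","release_pin","pin_stand","reader_drawer","filed_left","filed_right","file_rack","booklets","spatula","steel_tin"]:
        try:r=bot.find_in(n,t)
        except Exception as e:r=[];print(t,e)
        for x in r:
            print(t,round(x["confidence"],2),np.round(x["at"],3),np.round(proj(n,x["at"])))
print(bot.observe())
E
python3 -c "
import cv2,numpy as np
a=cv2.imread('pics/scene0.png');b=cv2.imread('pics/top0.png')
cv2.imwrite('pics/both.png',cv2.resize(np.vstack([a,b]),(400,600)))"
```

```text
scene (np.float64(420.8673336287071), 248.05662920128407, 191.95145660857523, array([[-0.84087495, -0.37421825,  0.39101154,  0.14029659],
       [-0.54076778,  0.55107029, -0.63552478,  0.77287849],
       [ 0.02235012, -0.74584331, -0.66574637,  0.70691845],
       [ 0.        ,  0.        ,  0.        ,  1.        ]]))
reader 0.91 [0.639 0.064 0.116] [228. 137.]
release_pin 0.85 [0.571 0.386 0.094] [163. 234.]
release_pin 0.37 [0.636 0.063 0.119] [229. 136.]
pin_stand 0.87 [0.572 0.39  0.014] [165. 261.]
pin_stand 0.72 [0.608 0.263 0.017] [190. 217.]
pin_stand 0.68 [0.488 0.256 0.02 ] [235. 236.]
reader_drawer 0.74 [ 0.558 -0.027  0.056] [274. 149.]
filed_right 0.97 [0.431 0.36  0.043] [230. 274.]
file_rack 0.68 [0.403 0.392 0.012] [232. 302.]
file_rack 0.25 [ 0.558 -0.027  0.06 ] [274. 148.]
booklets 0.83 [0.347 0.205 0.013] [303. 251.]
booklets 0.66 [0.632 0.064 0.12 ] [230. 136.]
spatula 0.53 [0.362 0.083 0.005] [321. 218.]
steel_tin 0.97 [ 0.387 -0.06   0.019] [336. 177.]
top (np.float64(485.29653082567125), 255.26148577859794, 183.77332423588433, array([[ 1.42693203e-02, -9.8
[... 1173 characters left out ...]
 243.]
{'time_s': 1.2, 'qpos': array([-1.13829446e+00,  3.78902572e-01,  1.73418706e+00,  1.30138796e-05,
        1.02850123e+00, -3.32886321e-02]), 'joint_vel': array([ 0.00018817,  0.00107754,  0.00220955, -0.00079453, -0.00025839,
        0.00120068]), 'joint_efforts': array([ 5.06424156e-03, -7.63691783e+01, -4.34740162e+01,  6.53008861e-02,
        3.89731536e-02,  2.01549386e-05]), 'tool_pos': array([ 0.31440404, -0.62544269,  0.17783638]), 'orientation': array([ 9.73003039e-01,  2.30792302e-01,  5.64017643e-06, -2.27856079e-07]), 'wrist_force': array([-0.9859012 ,  0.45518426, -0.60355725]), 'moment': array([ 0.01734239, -0.02511389, -0.02719012]), 'gripper_width': 1.0018933213011152}
```

View pics/scene0.png

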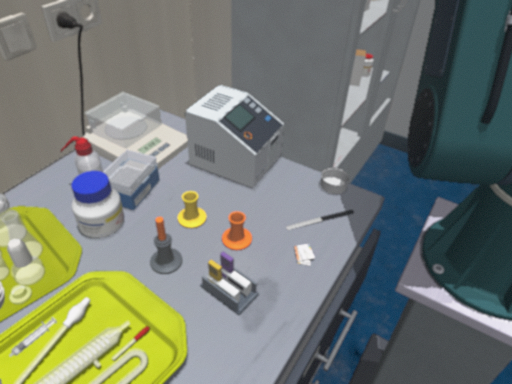

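View pics/top0.png

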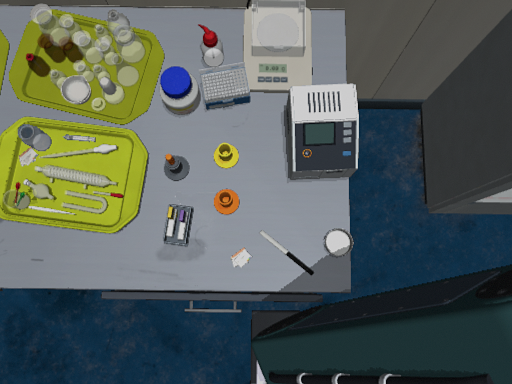

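The grey stand is at top pixel (176,167), holding the pin. The yellow (227,155) and orange (226,201) stands are look-alikes. The ringed hole is at about (307,153), and the rack is at (178,225) with a yellow and a violet tab. Next I measure the poses and check them in one crop.

```bash
cat > m.py <<'E'
from h import *
S={n:np.load(n+"0.npz") for n in("scene","top")}
C={n:cloud(n,S[n]["d"]) for n in S}
H={n:cv2.cvtColor(S[n]["p"],cv2.COLOR_RGB2HSV) for n in S}
for n in S:
    P,h=C[n],H[n]; x,y,z=P[...,0],P[...,1],P[...,2]
    o=(h[...,0]<14)&(h[...,1]>130)&(h[...,2]>90)
    m=o&(z>.1)&(y<.15)&(y>-.1)&(x<.75)&(x>.5); print(n,"ring",m.sum(),np.round(np.nanmedian(P[m],0),4),np.argwhere(m).mean(0)[::-1])
    m=o&(z>.06)&(abs(x-.575)<.05)&(abs(y-.38)<.06); print(" handle",m.sum(),np.round(np.nanmean(P[m],0),4),np.nanmax(z[m]))
    # top cap
    m2=m&(z>np.nanmax(z[m])-.006);print(" cap",m2.sum(),np.round(np.nanmean(P[m2],0),4))
    # panel plane
    m=(abs(x-.63)<.06)&(abs(y)<.12)&(z>.112)&(z<.158)
    q=P[m]; 
    for _ in range(5):
        c=q.mean(0);nn=np.linalg.svd(q-c,full_matrices=False)[2][2]; nn*=np.sign(nn[2]); r=(P[m]-c)@nn; q=P[m][abs(r)<.003]
    print(" panel",len(q),np.round(c,4),np.round(nn,4),"tilt",np.degrees(np.arccos(nn[2])),"yaw",np.degrees(np.arctan2(-nn[1],-nn[0])))
    # front face
    m=(x>.5)&(x<.6)&(y>-.1)&(y<.12)&(z>.02)&(z<.1); q=P[m]
    if m.sum()>50:
        for _ in range(5):
            c=q.mean(0);nn=np.linalg.svd(q-c,full_matrices=False)[2][2];nn*=-np.sign(nn[0]); r=(P[m]-c)@nn;q=P[m][abs(r)<.003]
        print(" front",len(q),np.round(c,4),np.round(nn,4),"yaw",np.degrees(np.arctan2(-nn[1],-nn[0])))
    # reader top/roof outline
    m=(z>.16)&(z<.172)&(x>.55)&(abs(y)<.14); 
    rr=cv2.minAreaRect(P[m][:,:2].astype(np.float32)*1000); print(" roof",rr,np.median(z[m]))
    # bench level
    m=(abs(x-.45)<.05)&(abs(y-.15)<.04); print(" bench",np.nanmedian(z[m]))
    # stand foot: points low
    m=(np.hypot(x-.575,y-.378)<.05)&(z>.004)&(z<.03)
    print(" foot",m.sum(), cv2.minEnclosingCircle(P[m][:,:2].astype(np.float32)*1000))
    # rack
    m=(abs(x-.43)<.09)&(abs(y-.37)<.08)&(z>.003)&(z<.1); m=cv2.morphologyEx(m.astype(np.uint8),cv2.MORPH_OPEN,np.ones((2,2)))>0
    print(" rack",cv2.minAreaRect(P[m][:,:2].astype(np.float32)*1000))
    for nm,a,b in(("yellow",20,34),("violet",120,160)):
        mm=m&(h[...,0]>a)&(h[...,0]<b)&(h[...,1]>70)&(z>.05); q=P[mm]
        if len(q)<5:continue
        zt=q[:,2].max(); q2=q[q[:,2]>zt-.01]; print(" ",nm,len(q),zt,np.round(q2.mean(0),4),cv2.minAreaRect(q2[:,:2].astype(np.float32)*1000))
t=S["top"]["p"]
a=cv2.resize(t[130:260,145:250],None,fx=4,fy=4,interpolation=cv2.INTER_CUBIC)
b=cv2.resize(t[75:185,280:365],None,fx=4,fy=4,interpolation=cv2.INTER_CUBIC)
out=np.zeros((520,760,3),np.uint8); out[:520,:420]=a; out[:440,420:760]=b; save("crop1",out)
E
python3 m.py
```

```text
scene ring 0 [nan nan nan] [nan nan]
 handle 122 [0.5766 0.3846 0.1073] 0.12954788693405683
 cap 30 [0.5787 0.3819 0.1272]
 panel 800 [0.6071 0.0017 0.1316] [-0.3914  0.0268  0.9198] tilt 23.09766556218466 yaw -3.9183749591891925
 front 209 [ 0.561  -0.0017  0.0623] [-0.9961  0.0875 -0.0063] yaw -5.018559307179946
 roof ((852.9295043945312, -2.2493133544921875), (413.00439453125, 277.2381286621094), 0.32533013820648193) 0.16412049548745322
 bench 8.276590134037587e-05
 foot 518 ((579.0585327148438, 379.9590148925781), 34.641998291015625)
 rack ((422.243896484375, 348.671142578125), (95.33851623535156, 102.01073455810547), 81.27499389648438)
  yellow 131 0.08196085114198304 [0.4486 0.3813 0.0783] ((449.2651062011719, 380.4918518066406), (10.759821891784668, 24.17793083190918), 86.70777893066406)
  violet 71 0.08163323157746771 [0.4415 0.3529 0.0784] ((441.9928894042969, 352.1571350097656), (7.21541690826416, 24.178464889526367), 83.74553680419922)
top ring 6 [0.5918 0.0362 0.1264] [309.83333333 154.        ]
 handle 11 [0.5788 0.3803 0.1111] 0.13096319637472909
 cap 5 [0.5809 0.377  0
[... 260 characters left out ...]
114.97799682617188, 161.45828247070312), 3.209512948989868) 0.16508953729428733
 bench 0.0011234589115067806
 foot 350 ((576.1422119140625, 379.2178649902344), 48.753440856933594)
 rack ((430.726806640625, 364.2676086425781), (136.8832550048828, 103.82917022705078), 19.83197784423828)
  yellow 49 0.08667993977280752 [0.4519 0.378  0.0807] ((451.65496826171875, 378.53924560546875), (9.927559852600098, 26.489126205444336), 78.76253509521484)
  violet 47 0.0841082358632319 [0.4431 0.3499 0.0805] ((443.32867431640625, 350.3851623535156), (10.014891624450684, 25.12160873413086), 88.1079330444336)
  return np.nanmean(a, axis, out=out, keepdims=keepdims)
m.py:8: RuntimeWarning: Mean of empty slice.
  m=o&(z>.1)&(y<.15)&(y>-.1)&(x<.75)&(x>.5); print(n,"ring",m.sum(),np.round(np.nanmedian(P[m],0),4),np.argwhere(m).mean(0)[::-1])
  ret = um.true_divide(
```

View pics/crop1.png

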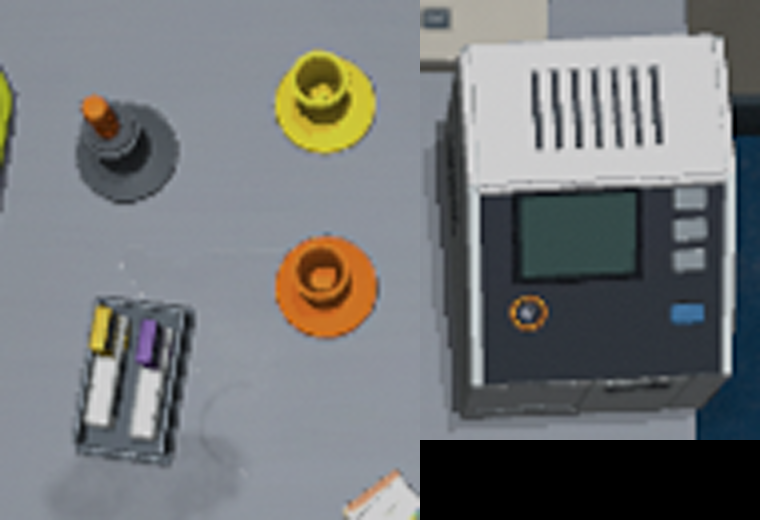

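The crop confirms that the grey stand holds the orange-handled pin. The yellow and orange stands hold no pin. The ring is at about top pixel (306.6,152.9). I'll head towards the pin at a safe height.

Call:
{"name": "apply_moves", "arguments": {"plan": [[[0, 0.76, -0.86, -0.67, 0, 0, 0], [0, 0.76, -0.86, -0.67, 0, 0, 0], [0, 0.76, -0.86, -0.67, 0, 0, 0], [0, 0.76, -0.86, -0.67, 0, 0, 0], [0, 0.76, -0.86, -0.67, 0, 0, 0]]]}}

```text
time_s: 1.7
tool_pos: [0.36, -0.4567, 0.282]
orientation: [0.973, 0.232, 0.001, 0.002]
wrist_force: [0.1, -0.8, 0.6]
gripper_width: 0.997
```

Call:
{"name": "apply_moves", "arguments": {"plan": [[[0, 0.76, -0.86, 0, 0, 0, 0], [0, 0.76, -0.86, 0, 0, 0, 0], [0, 0.76, -0.86, 0, 0, 0, 0], [0, 0.76, -0.86, 0, 0, 0, 0]]]}}

```text
time_s: 2.1
tool_pos: [0.4037, -0.2876, 0.2814]
orientation: [0.973, 0.232, 0.001, 0.002]
wrist_force: [-0.4, -0.7, -0.3]
gripper_width: 1.002
```

Call:
{"name": "apply_moves", "arguments": {"plan": [[[0, 0.76, -0.86, 0, 0, 0, 0], [0, 0.76, -0.86, 0, 0, 0, 0], [0, 0.76, -0.86, 0, 0, 0, 0], [0, 0.76, -0.86, 0, 0, 0, 0]]]}}

```text
time_s: 2.5
tool_pos: [0.4474, -0.1184, 0.2809]
orientation: [0.972, 0.233, 0.001, 0.002]
wrist_force: [0.2, -0.5, -0.5]
gripper_width: 0.998
```

Call:
{"name": "apply_moves", "arguments": {"plan": [[[0, 0.76, -0.86, 0, 0, 0, 0], [0, 0.76, -0.86, 0, 0, 0, 0], [0, 0.76, -0.86, 0, 0, 0, 0], [0, 0.76, -0.86, 0, 0, 0, 0]]]}}

```text
time_s: 2.9
tool_pos: [0.4911, 0.0511, 0.2805]
orientation: [0.972, 0.234, 0.001, 0.002]
wrist_force: [-0.5, -0.8, -0.4]
gripper_width: 0.999
```

Call:
{"name": "apply_moves", "arguments": {"plan": [[[0, 0.76, -0.86, 0, 0, 0, 0], [0, 0.76, -0.86, 0, 0, 0, 0], [0, 0.76, -0.86, 0, 0, 0, 0], [0, 0.76, -0.86, 0, 0, 0, 0]]]}}

```text
time_s: 3.3
tool_pos: [0.5346, 0.2209, 0.2798]
orientation: [0.972, 0.235, 0.001, 0.001]
wrist_force: [0.2, -0.3, -0.1]
gripper_width: 0.995
```

```bash
cat >> h.py <<'E'
def to(p,Rt=None,s=None):
    "row numbers to reach TCP p, orientation Rt"
    s=s or bot.observe(); R0=R.from_quat(s["orientation"]); d=R0.inv().apply(np.asarray(p)-s["tool_pos"])/.15
    r=(R0.inv()*Rt).as_rotvec()/np.pi if Rt is not None else np.zeros(3)
    return np.round(np.r_[d,r],4)
def down(yaw): return R.from_matrix(np.array([[np.cos(yaw),np.sin(yaw),0],[np.sin(yaw),-np.cos(yaw),0],[0,0,-1.]]))
E
python3 - <<'E'
from h import *
s=bot.observe();print(s["time_s"],s["tool_pos"],s["qpos"],s["wrist_force"])
print(to([.579,.380,.2],down(0.055)))
S={n:np.load(n+"0.npz") for n in("scene","top")}
th=np.radians(3.2)
# ring: triangulate from top ray at z=.127
f,cx,cy,T=K("top")
def ray(n,u,v,z):
    f,cx,cy,T=K(n);d=T[:3,:3]@[(u-cx)/f,(v-cy)/f,1];return T[:3,3]+d*(z-T[2,3])/d[2]
print("hole@z.127",ray("top",306.6,152.9,.127), "scene px",proj("scene",[.5952,.0444,.127]))
# ring pixels by hue with subpixel weights
for n,(u0,v0) in(("top",(307,153)),("scene",proj("scene",[.5952,.0444,.127]).round().astype(int))):
    p=S[n]["p"][v0-7:v0+8,u0-7:u0+8].astype(float); w=np.clip(p[...,0]-p[...,2]-25,0,None); v,u=np.mgrid[v0-7:v0+8,u0-7:u0+8]
    print(n,w.max(),(w*u).sum()/w.sum(),(w*v).sum()/w.sum())
# rack contour in the top picture
for c in("top","scene"):
    bot.snapshot(c)
    for r in bot.silhouettes(c,"file_rack")[:2]:
        m=r["pixels"].astype(np.uint8); print(c,r["confidence"],m.sum(),cv2.minAreaRect(np.argwhere(m)[:,::-1].astype(np.float32)))
a=cv2.resize(S["top"]["p"][198:252,158:200],None,fx=9,fy=9,interpolation=cv2.INTER_CUBIC)
b=cv2.resize(S["scene"]["p"][245:315,195:265],(420,420),interpolation=cv2.INTER_CUBIC)
o=np.zeros((486,798,3),np.uint8);o[:,:378]=a;o[:420,378:]=b;save("rack",o)
E
```

```text
3.3 [0.53456392 0.22090951 0.27984053] [ 0.35330958  0.07621976  1.91187041 -0.00358183  1.1510773   1.45142279] [ 0.2035186  -0.30700331 -0.09907937]
[ 0.7467 -0.8102  0.5309  0.001  -0.0009  0.1334]
hole@z.127 [0.59395567 0.04429212 0.127     ] scene px [247.42530472 134.92375771]
top 130.0 306.5890144137125 152.82041293338528
scene 48.0 247.9398148148148 135.11203703703703
top 0.97 503 ((177.72972106933594, 224.62161254882812), (25.646240234375, 40.11335372924805), 9.462321281433105)
scene 0.81 841 ((231.0199737548828, 285.6399841308594), (55.59999084472656, 37.399993896484375), 36.869895935058594)
```

View pics/rack.png

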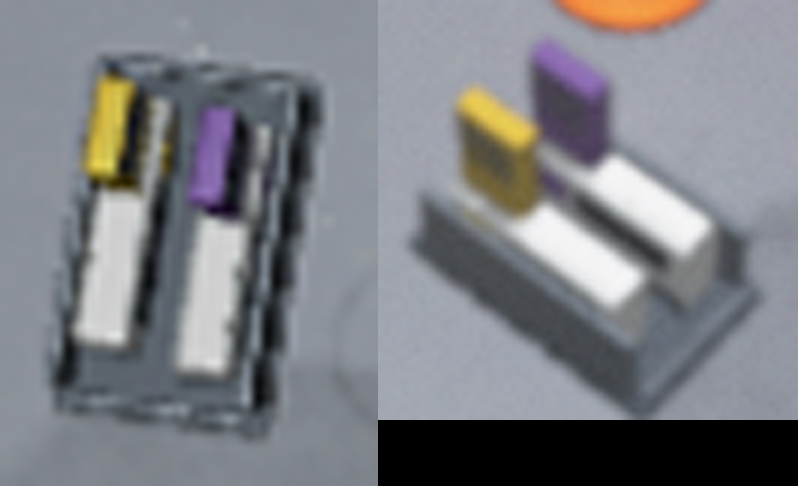

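The crop shows the rack, yellow tab on its left (+y) and violet on its right, with an open gap between the bodies and a rack yaw of about -8 deg. Now the pin.

Call:
{"name": "apply_moves", "arguments": {"plan": [[[0, 0.747, -0.81, 0, 0, 0, 0.1334], [0, 0.747, -0.81, 0, 0, 0, 0.1334], [0, 0.747, -0.81, 0.4, 0, 0, 0.1334], [0, 0.747, -0.81, 0.8, 0, 0, 0.1334], [0, 0.747, -0.81, 0.8, 0, 0, 0.1334], [0, 0.747, -0.81, 0.8, 0, 0, 0.1334], [0, 0.747, -0.81, 0.8, 0, 0, 0.1334]]]}}

```text
time_s: 4.2
tool_pos: [0.5788, 0.3754, 0.1598]
orientation: [1.0, 0.027, 0.001, 0.002]
wrist_force: [0.1, -0.1, 0.8]
gripper_width: 0.999
```

Run:
```python
from h import *
print(to([.579,.380,.087],down(0.055)))
```

```text
[ 0.0023 -0.0326  0.4855  0.0012 -0.0006 -0.0005]
```

Call:
{"name": "apply_moves", "arguments": {"plan": [[[0, 0.002, -0.033, 0.24, 0.0012, -0.0006, 0], [0, 0.002, -0.033, 0.486, 0.0012, -0.0006, 0], [0, 0.002, -0.033, 0.486, 0.0012, -0.0006, 0], [0.5, 0.002, -0.033, 0.486, 0.0012, -0.0006, 0], [0.7, 0.002, -0.033, 0.486, 0.0012, -0.0006, 0], [0.8, 0.002, -0.033, 0.486, 0.0012, -0.0006, 0], [1, 0.002, -0.033, 0.486, 0.0012, -0.0006, 0], [1, 0.002, -0.033, 0.486, 0.0012, -0.0006, 0], [1, 0.002, -0.033, 0.486, 0.0012, -0.0006, 0], [1, 0.002, -0.033, 0.486, 0.0012, -0.0006, 0]]], "force": 30}}

```text
time_s: 5.2
tool_pos: [0.5789, 0.3801, 0.0869]
orientation: [1.0, 0.027, -0.0, -0.0]
wrist_force: [0.8, -0.8, -0.9]
gripper_width: 0.418
```

Run:
```python
from h import *
s=bot.observe();print(s["time_s"],s["tool_pos"],s["gripper_width"]*91,s["wrist_force"],s["qpos"])
o=[]
for n in("scene","top"):
    p,d=bot.snapshot(n); u,v=proj(n,[.579,.38,.08]).astype(int); o.append(cv2.resize(p[v-40:v+40,u-40:u+40],(390,390),interpolation=cv2.INTER_CUBIC))
save("grasp",np.hstack(o))
```

```text
5.2 [0.57891743 0.38006736 0.08694214] 38.003872412672706 [ 0.75935232 -0.79879179 -0.93885337] [5.47233388e-01 4.75882071e-01 1.78391682e+00 1.65548312e-04
 8.81846609e-01 2.06437265e+00]
```

View pics/grasp.png

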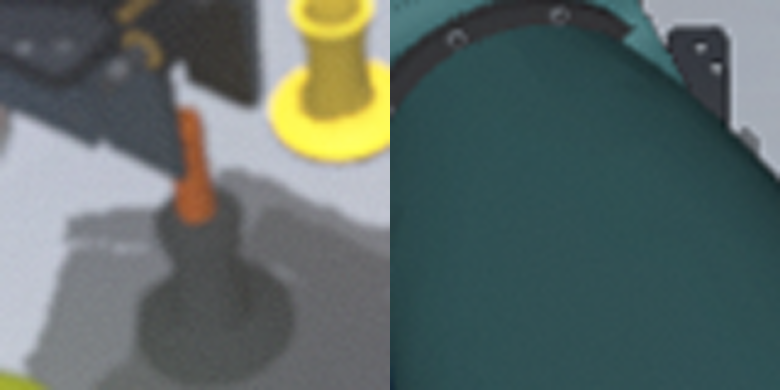

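The scene view shows the fingers straddling the handle and still closing (38 mm open). The arm blocks the top view. I'll keep closing, then lift.

Call:
{"name": "apply_moves", "arguments": {"plan": [[[1, 0, 0, 0, 0, 0, 0], [1, 0, 0, 0, 0, 0, 0], [1, 0, 0, 0, 0, 0, 0], [1, 0, 0, 0, 0, 0, 0], [1, 0, 0, 0, 0, 0, 0], [1, 0, 0, 0, 0, 0, 0], [1, 0, 0, 0, 0, 0, 0], [1, 0, 0, 0, 0, 0, 0]]]}}

```text
time_s: 6.1
tool_pos: [0.5789, 0.38, 0.0868]
orientation: [1.0, 0.027, -0.0, 0.0]
wrist_force: [0.0, -0.0, -0.5]
gripper_width: 0.148
```

Call:
{"name": "apply_moves", "arguments": {"plan": [[[1, 0, 0, -0.1, 0, 0, 0], [1, 0, 0, -0.3, 0, 0, 0], [1, 0, 0, -0.6, 0, 0, 0], [1, 0, 0, -0.9, 0, 0, 0], [1, 0, 0, -1, 0, 0, 0], [1, 0, 0, -1, 0, 0, 0], [1, 0, 0, -1, 0, 0, 0]]]}}

```text
time_s: 6.8
tool_pos: [0.5784, 0.3797, 0.2361]
orientation: [1.0, 0.027, -0.0, 0.0]
wrist_force: [0.6, 0.1, -1.3]
gripper_width: 0.154
```

Run:
```python
from h import *
s=bot.observe();print(s["time_s"],s["tool_pos"],s["gripper_width"]*91,s["wrist_force"],s["qpos"])
th=np.radians(3.2);b=np.radians(28)
X=np.array([np.cos(th),np.sin(th),0]);Y=np.array([-np.sin(th),np.cos(th),0]);Z=np.array([0,0,1.])
hz=-np.sin(b)*X+np.cos(b)*Z   # hole z
Rt=R.from_matrix(np.stack([np.cross(-Y,-hz),-Y,-hz],1)); print(Rt.as_matrix().round(3))
hole=np.array([.5945,.0443,.127])
for h in(.04,):
    tcp=hole+hz*(h+.079); print(h,tcp,to(tcp,Rt))
    print("down first",to([tcp[0],tcp[1],.33]))
```

```text
6.8 [0.57842263 0.37972934 0.23611658] 14.054959381655094 [ 0.59216776  0.13137574 -1.33313463] [5.47185898e-01 3.08431397e-01 1.71612656e+00 1.48076098e-04
 1.11804328e+00 2.06442062e+00]
[[ 0.882  0.056  0.469]
 [ 0.049 -0.998  0.026]
 [ 0.469  0.    -0.883]]
0.04 [0.53871999 0.04118141 0.23207076] [-3.8500e-01  2.2396e+00  2.8100e-02  3.0000e-04  1.5590e-01 -7.0000e-04]
down first [-0.3856  2.2398 -0.6247  0.      0.      0.    ]
```

Call:
{"name": "apply_moves", "arguments": {"plan": [[[1, -0.39, 0.3, -0.2, 0, 0, 0], [1, -0.39, 0.6, -0.2, 0, 0, 0], [1, -0.39, 0.9, -0.2, 0, 0, 0], [1, -0.39, 1, -0.2, 0, 0, 0], [1, -0.39, 1, -0.2, 0, 0, 0]]]}}

```text
time_s: 7.3
tool_pos: [0.527, 0.2239, 0.2645]
orientation: [1.0, 0.026, -0.002, 0.001]
wrist_force: [-0.3, 0.4, -0.7]
gripper_width: 0.156
```

Call:
{"name": "apply_moves", "arguments": {"plan": [[[1, 0, 0.3, 0, 0, 0.04, 0], [1, 0, 0.6, 0, 0, 0.08, 0], [1, 0, 0.9, 0, 0, 0.12, 0], [1, 0, 1, 0, 0, 0.156, 0], [1, 0, 1, 0, 0, 0.156, 0], [1, 0, 1, 0, 0, 0.156, 0]]]}}

```text
time_s: 7.9
tool_pos: [0.5341, 0.0742, 0.2638]
orientation: [0.971, 0.025, 0.239, -0.005]
wrist_force: [1.1, 0.5, -0.7]
gripper_width: 0.152
```

```bash
cat >> h.py <<'E'
th=np.radians(3.2);b=np.radians(28)
X=np.array([np.cos(th),np.sin(th),0]);Y=np.array([-np.sin(th),np.cos(th),0]);Z=np.array([0,0,1.])
hz=-np.sin(b)*X+np.cos(b)*Z; hx=np.cos(b)*X+np.sin(b)*Z
RH=R.from_matrix(np.stack([np.cross(-Y,-hz),-Y,-hz],1)); hole=np.array([.5945,.0443,.127])
E
python3 - <<'E'
from h import *
s=bot.observe();print(s["time_s"],s["tool_pos"],s["gripper_width"]*91,s["qpos"])
for h in(.03,):print(to(hole+hz*(h+.079),RH))
E
```

```text
7.9 [0.53406566 0.07422473 0.2637738 ] 13.869678343897762 [ 0.11152503 -0.20895209  2.27465186 -0.05264702  0.59369298  1.66777482]
[-0.0805  0.2211  0.2633  0.0011  0.0016 -0.0013]
```

Call:
{"name": "apply_moves", "arguments": {"plan": [[[1, -0.08, 0.22, 0.1, 0.001, 0.0016, -0.001], [1, -0.08, 0.22, 0.2, 0.001, 0.0016, -0.001], [1, -0.08, 0.22, 0.263, 0.001, 0.0016, -0.001], [1, -0.08, 0.22, 0.263, 0.001, 0.0016, -0.001], [1, -0.08, 0.22, 0.263, 0.001, 0.0016, -0.001]]]}}

```text
time_s: 8.4
tool_pos: [0.5439, 0.0425, 0.2234]
orientation: [0.97, 0.027, 0.241, -0.007]
wrist_force: [-0.4, 0.0, -0.4]
gripper_width: 0.15
```

Run:
```python
from h import *
s=bot.observe();print(s["time_s"],s["tool_pos"],s["qpos"],to(hole+hz*.109,RH))
o=[]
tip=s["tool_pos"]-.079*R.from_quat(s["orientation"]).apply([0,0,-1])
print("expected tip",tip,tip-hole)
for n in("scene","top"):
    p,d=bot.snapshot(n); np.savez(n+"1.npz",p=p,d=d); u,v=proj(n,hole).astype(int); print(n,u,v,proj(n,hole),proj(n,tip)); o.append(cv2.resize(p[v-32:v+18,u-25:u+25],(390,390),interpolation=cv2.INTER_CUBIC))
save("tip",np.hstack(o))
```

```text
8.4 [0.54386879 0.04247792 0.22335545] [ 0.02766983 -0.13901563  2.30090061  0.02855642  0.49237383  1.52068598] [-0.0034  0.0067 -0.0009 -0.0001  0.0003  0.    ]
expected tip [0.58082708 0.04456751 0.15356492] [-0.01367292  0.00026751  0.02656492]
scene 247 134 [247.6886264  134.99687489] [252.69035745 127.57814989]
top 306 152 [306.59538647 152.68332073] [307.68980851 155.3958681 ]
```

View pics/tip.png

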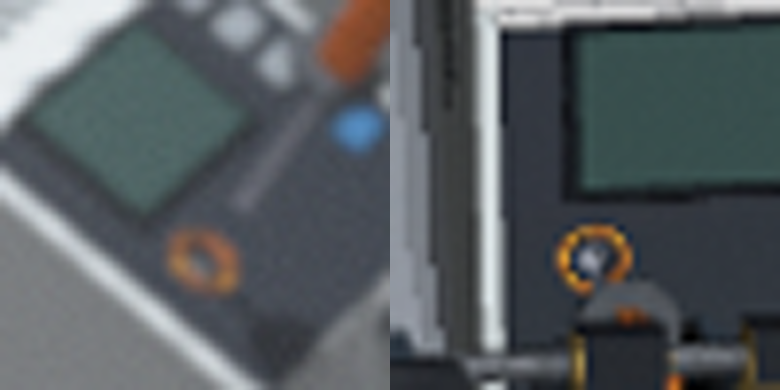

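Run:
```python
from h import *
s=bot.observe(); A=R.from_quat(s["orientation"]); ax=A.apply([0,0,-1]); tip=s["tool_pos"]-.079*ax
Rm=A.as_matrix(); t=np.linspace(0,2*np.pi,73)
circ=tip+.066*ax+.0155*(np.cos(t)[:,None]*Rm[:,0]+np.sin(t)[:,None]*Rm[:,1])
p=np.load("top1.npz")["p"]
S=10;im=cv2.resize(p[135:175,285:330],None,fx=S,fy=S,interpolation=cv2.INTER_CUBIC)
k=lambda q:((proj("top",q)+.5-[285,135])*S).round().astype(np.int32)
cv2.polylines(im,[k(circ)],True,(0,255,0),1)
rx=hole+.0055*(np.cos(t)[:,None]*hx+np.sin(t)[:,None]*Y); cv2.polylines(im,[k(rx)],True,(255,0,255),1)
q=np.load("scene1.npz")["p"]; i2=cv2.resize(q[110:145,225:265],None,fx=8,fy=8,interpolation=cv2.INTER_CUBIC)
k2=lambda q:((proj("scene",q)+.5-[225,110])*8).round().astype(np.int32)
cv2.polylines(i2,[k2(rx)],True,(255,0,255),1); cv2.polylines(i2,[k2(np.array([tip,tip+.06*ax]))],False,(0,255,0),1)
o=np.zeros((400,770,3),np.uint8);o[:,:450]=im;o[:280,450:770]=i2;save("ov",o)
```

```text
(no output)
```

View pics/ov.png

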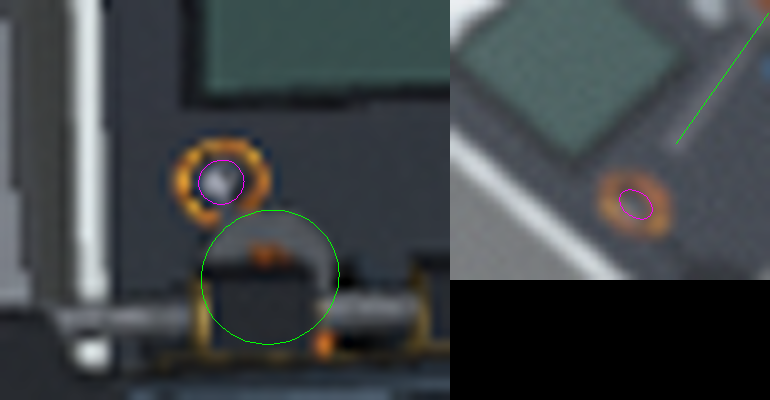

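The overlay agrees to within about 1 mm: ring and collar line up in the top view, and tip and ring in the scene view. I'm going in, checking force at each stage.

Call:
{"name": "apply_moves", "arguments": {"plan": [[[1, -0.003, 0.007, 0, 0, 0, 0], [1, -0.003, 0.007, 0.06, 0, 0, 0], [1, -0.003, 0.007, 0.12, 0, 0, 0], [1, -0.003, 0.007, 0.18, 0, 0, 0], [1, -0.003, 0.007, 0.22, 0, 0, 0], [1, -0.003, 0.007, 0.26, 0, 0, 0], [1, -0.003, 0.007, 0.28, 0, 0, 0], [1, -0.003, 0.007, 0.28, 0, 0, 0]]]}}

```text
time_s: 9.3
tool_pos: [0.5631, 0.0423, 0.1861]
orientation: [0.97, 0.027, 0.242, -0.007]
wrist_force: [-0.0, -0.3, -0.6]
gripper_width: 0.153
```

Run:
```python
from h import *
s=bot.observe();print(s["time_s"],s["wrist_force"],s["moment"],[ (s["tool_pos"]-hole)@a*1000 for a in(hx,Y,hz)],to(hole+hz*(.079-.020),RH))
```

```text
9.3 [-0.01579482 -0.30359032 -0.64589049] [ 0.01246216  0.39341608 -0.00551142] [np.float64(-0.022555406200516975), np.float64(-0.2399446842652195), np.float64(66.9267416995367)] [ 0.0002 -0.0016  0.0528 -0.      0.0001 -0.    ]
```

Call:
{"name": "apply_moves", "arguments": {"plan": [[[1, 0, 0, 0.02, 0, 0, 0], [1, 0, 0, 0.04, 0, 0, 0], [1, 0, 0, 0.06, 0, 0, 0], [1, 0, 0, 0.07, 0, 0, 0], [1, 0, 0, 0.08, 0, 0, 0], [1, 0, 0, 0.085, 0, 0, 0], [1, 0, 0, 0.09, 0, 0, 0], [1, 0, 0, 0.095, 0, 0, 0], [1, 0, 0, 0.1, 0, 0, 0], [1, 0, 0, 0.1, 0, 0, 0], [1, 0, 0, 0.1, 0, 0, 0]]]}}

```text
time_s: 10.4
tool_pos: [0.5699, 0.0427, 0.1726]
orientation: [0.97, 0.027, 0.241, -0.007]
wrist_force: [-0.6, -0.7, 0.6]
gripper_width: 0.155
```

Run:
```python
from h import *
s=bot.observe();print(s["time_s"],s["wrist_force"],s["moment"],[ (s["tool_pos"]-hole)@a*1000 for a in(hx,Y,hz)])
p,d=bot.snapshot("scene"); P=cloud("scene",d); 
for r in bot.find_in("scene","reader_drawer"):print(r)
m=(P[...,2]>.02)&(P[...,2]<.11)&(P[...,0]>.4)&(P[...,0]<.54)&(P[...,1]>-.09)&(P[...,1]<.03); print("pts ahead of front",m.sum(),P[m].mean(0) if m.any() else 0)
save("sc2",p)
```

```text
10.4 [-0.57169105 -0.73499764  0.64389426] [-0.03970974  0.3837273  -0.04000601] [np.float64(-0.3273867653033856), np.float64(-0.22614387586372595), np.float64(51.795607537501496)]
{'at': [0.5317, -0.0223, 0.0453], 'confidence': 0.67}
pts ahead of front 387 [ 0.50868805 -0.02996655  0.05757133]
```

Call:
{"name": "apply_moves", "arguments": {"plan": [[[1, 0, 0, 0, 0, 0, 0], [1, 0, 0, 0, 0, 0, 0], [1, 0, 0, 0, 0, 0, 0], [1, 0, 0, 0, 0, 0, 0], [1, 0, 0, 0, 0, 0, 0]]]}}

```text
time_s: 11.0
tool_pos: [0.57, 0.0427, 0.1727]
orientation: [0.97, 0.027, 0.241, -0.007]
wrist_force: [-0.7, -0.2, 0.1]
gripper_width: 0.153
```

Run:
```python
from h import *
s=bot.observe();print(s["time_s"],s["wrist_force"],[ (s["tool_pos"]-hole)@a*1000 for a in(hx,Y,hz)])
p,d=bot.snapshot("scene"); P=cloud("scene",d); 
m=(P[...,2]>.02)&(P[...,2]<.11)&(P[...,0]>.4)&(P[...,0]<.54)&(P[...,1]>-.09)&(P[...,1]<.03); print(m.sum(),np.percentile(P[m][:,0],[1,5,50]))
save("sc3",cv2.resize(p[80:200,190:310],(600,600),interpolation=cv2.INTER_CUBIC))
```

```text
11.0 [-0.71417737 -0.24191997  0.10600874] [np.float64(-0.19501238097646398), np.float64(-0.22508740359431026), np.float64(51.854849080965366)]
813 [0.40249745 0.41207089 0.47980193]
```

View pics/sc3.png

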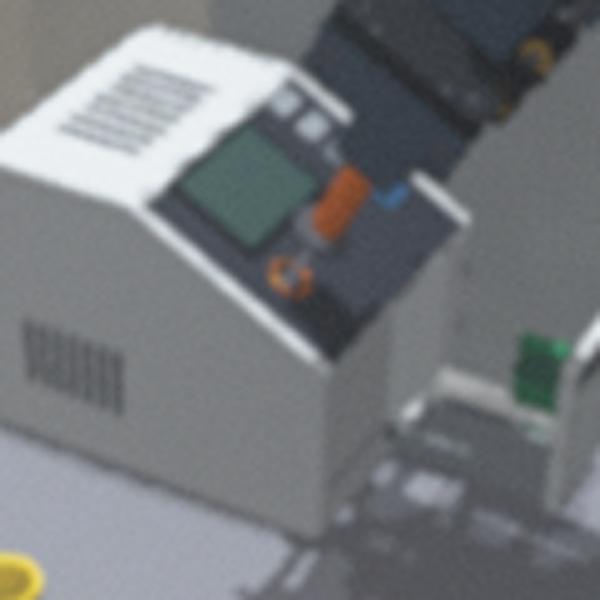

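The drawer is out and the green tab shows at crop (540,375). I'll withdraw the pin and carry it back to the stand.

Call:
{"name": "apply_moves", "arguments": {"plan": [[[1, 0, 0, -0.05, 0, 0, 0], [1, 0, 0, -0.15, 0, 0, 0], [1, 0, 0, -0.3, 0, 0, 0], [1, 0, 0, -0.45, 0, 0, 0], [1, 0, 0, -0.65, 0, 0, 0], [1, 0, 0, -0.65, 0, 0, 0], [1, 0, 0, -0.65, 0, 0, 0]]]}}

```text
time_s: 11.75
tool_pos: [0.5245, 0.0401, 0.2595]
orientation: [0.97, 0.027, 0.242, -0.007]
wrist_force: [-0.8, -1.1, -0.9]
gripper_width: 0.152
```

Call:
{"name": "apply_moves", "arguments": {"plan": [[[1, 0, -0.3, 0, 0, 0, 0], [1, 0, -0.6, 0, 0, -0.04, 0], [1, 0, -0.9, 0, 0, -0.08, 0], [1, 0, -1, 0, 0, -0.12, 0], [1, 0, -1, 0, 0, -0.156, 0], [1, 0, -1, 0, 0, -0.156, 0], [1, 0, -1, 0, 0, -0.156, 0]]]}}

```text
time_s: 12.45
tool_pos: [0.5161, 0.1897, 0.2578]
orientation: [1.0, 0.028, -0.001, 0.0]
wrist_force: [-0.7, -0.3, -1.2]
gripper_width: 0.15
```

Run:
```python
from h import *
s=bot.observe();print(s["time_s"],s["tool_pos"],s["gripper_width"]*91,to([.5789,.380,.24],down(0.055)))
```

```text
12.45 [0.51605476 0.18965362 0.25783961] 13.668261283213434 [ 4.8880e-01 -1.2439e+00  1.1750e-01  2.0000e-04  4.0000e-04  1.0000e-04]
```

Call:
{"name": "apply_moves", "arguments": {"plan": [[[1, 0.15, -0.3, 0, 0, 0, 0], [1, 0.3, -0.6, 0, 0, 0, 0], [1, 0.45, -0.9, 0, 0, 0, 0], [1, 0.489, -1, 0, 0, 0, 0], [1, 0.489, -1, 0, 0, 0, 0], [1, 0.489, -1, 0, 0, 0, 0]]]}}

```text
time_s: 13.05
tool_pos: [0.5801, 0.3425, 0.257]
orientation: [1.0, 0.028, -0.001, 0.001]
wrist_force: [-0.8, 0.1, -1.4]
gripper_width: 0.155
```

Call:
{"name": "apply_moves", "arguments": {"plan": [[[1, 0, -0.12, 0.05, 0, 0, 0], [1, 0, -0.244, 0.1, 0, 0, 0], [1, 0, -0.244, 0.12, 0, 0, 0], [1, 0, -0.244, 0.12, 0, 0, 0], [1, 0, -0.244, 0.12, 0, 0, 0]]]}}

```text
time_s: 13.55
tool_pos: [0.5779, 0.3788, 0.2389]
orientation: [1.0, 0.028, -0.001, 0.001]
wrist_force: [0.7, -0.2, -2.1]
gripper_width: 0.151
```

Run:
```python
from h import *
s=bot.observe();print(s["time_s"],s["tool_pos"],s["gripper_width"]*91,to([.5789,.380,.088],down(0.055)))
```

```text
13.55 [0.57791157 0.37882987 0.23889493] 13.745301389587413 [ 8.7000e-03 -8.9000e-03  1.0059e+00  5.0000e-04  5.0000e-04  2.0000e-04]
```

Call:
{"name": "apply_moves", "arguments": {"plan": [[[1, 0.009, -0.009, 0.1, 0.0005, 0.0005, 0], [1, 0.009, -0.009, 0.3, 0.0005, 0.0005, 0], [1, 0.009, -0.009, 0.5, 0.0005, 0.0005, 0], [1, 0.009, -0.009, 0.7, 0.0005, 0.0005, 0], [1, 0.009, -0.009, 0.85, 0.0005, 0.0005, 0], [1, 0.009, -0.009, 0.92, 0.0005, 0.0005, 0], [1, 0.009, -0.009, 0.96, 0.0005, 0.0005, 0], [1, 0.009, -0.009, 0.98, 0.0005, 0.0005, 0], [1, 0.009, -0.009, 1, 0.0005, 0.0005, 0], [1, 0.009, -0.009, 1, 0.0005, 0.0005, 0]]]}}

```text
time_s: 14.55
tool_pos: [0.5793, 0.3802, 0.0894]
orientation: [1.0, 0.028, 0.0, -0.0]
wrist_force: [0.4, -0.1, -0.5]
gripper_width: 0.155
```

Call:
{"name": "apply_moves", "arguments": {"plan": [[[1, 0, 0, 0.005, 0, 0, 0], [1, 0, 0, 0.01, 0, 0, 0], [1, 0, 0, 0.01, 0, 0, 0]]]}}

```text
time_s: 14.85
tool_pos: [0.5793, 0.3803, 0.0881]
orientation: [1.0, 0.028, 0.0, -0.0]
wrist_force: [-0.2, -0.0, -0.9]
gripper_width: 0.155
```

Call:
{"name": "apply_moves", "arguments": {"plan": [[[0.8, 0, 0, 0, 0, 0, 0], [0.7, 0, 0, 0, 0, 0, 0], [0.6, 0, 0, 0, 0, 0, 0], [0.5, 0, 0, 0, 0, 0, 0], [0.3, 0, 0, 0, 0, 0, 0], [0, 0, 0, 0, 0, 0, 0], [0, 0, 0, 0, 0, 0, 0], [0, 0, 0, 0, 0, 0, 0], [0, 0, 0, -0.1, 0, 0, 0], [0, 0, 0, -0.3, 0, 0, 0], [0, 0, 0, -0.6, 0, 0, 0], [0, 0, 0, -0.9, 0, 0, 0], [0, 0, 0, -1, 0, 0, 0], [0, 0, 0, -1, 0, 0, 0]]]}}

```text
time_s: 16.25
tool_pos: [0.5805, 0.381, 0.2421]
orientation: [1.0, 0.028, 0.003, -0.002]
wrist_force: [0.2, 0.0, -0.8]
gripper_width: 1.003
```

Call:
{"name": "apply_moves", "arguments": {"plan": [[[0, -0.2, 0.3, 0, 0, 0, 0], [0, -0.4, 0.6, 0, 0, 0, 0], [0, -0.5, 0.9, 0, 0, 0, 0], [0, -0.5, 1, 0, 0, 0, 0], [0, -0.5, 1, 0, 0, 0, 0]]]}}

```text
time_s: 16.75
tool_pos: [0.5129, 0.2248, 0.2403]
orientation: [1.0, 0.027, 0.002, -0.001]
wrist_force: [0.7, 0.2, 0.4]
gripper_width: 1.002
```

```bash
cat > m2.py <<'E'
from h import *
s=bot.observe();print(s["time_s"],s["tool_pos"],s["gripper_width"]*91)
o=[]
for n in("scene","top"):
    p,d=bot.snapshot(n);np.savez(n+"2.npz",p=p,d=d); P=cloud(n,d);x,y,z=np.moveaxis(P,2,0); h=cv2.cvtColor(p,cv2.COLOR_RGB2HSV)
    m=(h[...,0]<14)&(h[...,1]>130)&(z>.06)&(abs(x-.579)<.05)&(abs(y-.38)<.05); print(n,"handle",m.sum(),P[m].mean(0) if m.any() else 0,z[m].max() if m.any() else 0)
    g=(h[...,0]>40)&(h[...,0]<90)&(h[...,1]>90)&(z>.03)&(x>.4)&(x<.56)&(abs(y)<.1)
    if g.sum()>4: q=P[g];print(" green",g.sum(),q.mean(0),q[:,2].max(),q[q[:,2]>q[:,2].max()-.008].mean(0),cv2.minAreaRect(q[q[:,2]>q[:,2].max()-.008][:,:2].astype(np.float32)*1000))
    w=(x>.4)&(x<.56)&(y>-.1)&(y<.06)&(z>.02)&(z<.12); q=P[w]; print(" drawer",w.sum(),np.percentile(q,[1,99],0) if len(q) else 0)
p=np.load("top2.npz")["p"];q=np.load("scene2.npz")["p"]
u,v=proj("top",[.49,-.02,.06]).astype(int);a=cv2.resize(p[v-30:v+30,u-30:u+30],(390,390),interpolation=cv2.INTER_CUBIC)
u,v=proj("scene",[.52,.2,.06]).astype(int);c=cv2.resize(q[v-100:v+60,u-80:u+80],(390,390),interpolation=cv2.INTER_CUBIC)
save("after",np.hstack([a,c]))
E
python3 m2.py
```

```text
16.75 [0.51288989 0.22481686 0.24029945] 91.19580827943894
scene handle 118 [0.57666867 0.38497518 0.1064095 ] 0.13052768979519003
 green 39 [ 0.48956676 -0.02915816  0.07477641] 0.08812846034645339 [ 0.48962371 -0.02950124  0.08488417] ((489.571044921875, -30.757936477661133), (21.70738983154297, 9.050493240356445), 4.353919506072998)
 drawer 1176 [[ 0.40389074 -0.07627823  0.02035738]
 [ 0.55956974  0.05842744  0.10845943]]
top handle 37 [0.57723601 0.37781035 0.10545833] 0.13158683785859515
 green 52 [ 0.48677306 -0.03093904  0.08320812] 0.09205684113427592 [ 0.48780262 -0.03169514  0.08798747] ((487.6770935058594, -31.660568237304688), (25.45060157775879, 8.016929626464844), 3.759577751159668)
 drawer 816 [[ 0.40717315 -0.0725135   0.02063297]
 [ 0.55944478  0.05772651  0.11136705]]
```

View pics/after.png

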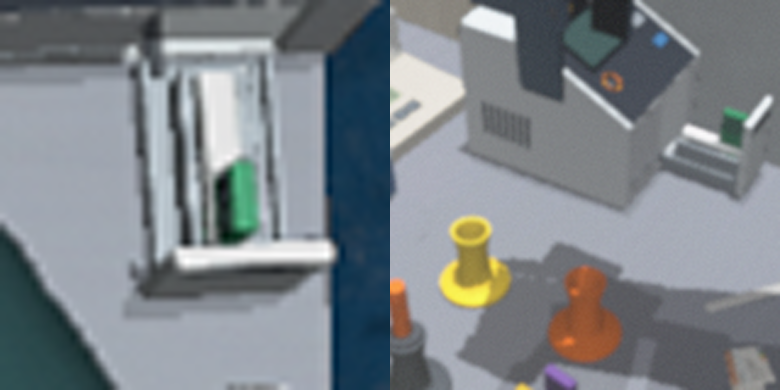

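The pin hangs in its stand as before, the drawer is out, and the tab measures about where the reader model puts it. On to the cartridge.

Call:
{"name": "apply_moves", "arguments": {"plan": [[[0, 0, 0.3, 0, 0, 0, 0], [0, 0, 0.6, 0, 0, 0, 0], [0, 0, 0.9, 0, 0, 0, 0], [0, 0, 1, 0, 0, 0, 0], [0, 0, 1, 0, 0, 0, 0]]]}}

```text
time_s: 17.35
tool_pos: [0.5223, 0.0765, 0.2398]
orientation: [1.0, 0.027, 0.002, -0.002]
wrist_force: [0.4, 0.6, -0.2]
gripper_width: 0.996
```

Call:
{"name": "apply_moves", "arguments": {"plan": [[[0, -0.1, 0.3, 0, 0, 0, 0], [0, -0.1, 0.6, 0.1, 0, 0, 0], [0, -0.1, 0.7, 0.3, 0, 0, 0], [0, -0.1, 0.7, 0.4, 0, 0, 0], [0, -0.1, 0.7, 0.4, 0, 0, 0]]]}}

```text
time_s: 17.85
tool_pos: [0.5121, -0.0276, 0.1773]
orientation: [1.0, 0.027, 0.0, -0.002]
wrist_force: [-0.2, 1.1, 0.5]
gripper_width: 1.001
```

Run:
```python
from h import *
s=bot.observe();print(s["time_s"],s["tool_pos"],to([.4922,-.031,.14],down(0.056)),to([.4922,-.031,.051],down(0.056)))
```

```text
17.85 [ 0.51210808 -0.02756243  0.17726553] [-1.338e-01  1.680e-02  2.483e-01 -1.300e-03 -1.000e-04 -8.000e-04] [-1.340e-01  1.910e-02  8.417e-01 -1.300e-03 -1.000e-04 -8.000e-04]
```

Call:
{"name": "apply_moves", "arguments": {"plan": [[[0.2, -0.134, 0.018, 0, -0.0013, 0, -0.0008], [0.4, -0.134, 0.018, 0.1, -0.0013, 0, -0.0008], [0.5, -0.134, 0.018, 0.3, -0.0013, 0, -0.0008], [0.5, -0.134, 0.018, 0.5, -0.0013, 0, -0.0008], [0.5, -0.134, 0.018, 0.65, -0.0013, 0, -0.0008], [0.5, -0.134, 0.019, 0.75, -0.0013, 0, -0.0008], [0.5, -0.134, 0.019, 0.82, -0.0013, 0, -0.0008], [0.5, -0.134, 0.019, 0.842, -0.0013, 0, -0.0008], [0.5, -0.134, 0.019, 0.842, -0.0013, 0, -0.0008], [0.5, -0.134, 0.019, 0.842, -0.0013, 0, -0.0008]]], "force": 15}}

```text
time_s: 18.85
tool_pos: [0.4929, -0.0307, 0.0518]
orientation: [1.0, 0.028, 0.001, 0.0]
wrist_force: [-0.2, -0.0, -0.0]
gripper_width: 0.499
```

Call:
{"name": "apply_moves", "arguments": {"plan": [[[0.7, 0, 0, 0, 0, 0, 0], [0.8, 0, 0, 0, 0, 0, 0], [1, 0, 0, 0, 0, 0, 0], [1, 0, 0, 0, 0, 0, 0], [1, 0, 0, 0, 0, 0, 0], [1, 0, 0, 0, 0, 0, 0], [1, 0, 0, 0, 0, 0, 0], [1, 0, 0, 0, 0, 0, 0]]]}}

```text
time_s: 19.65
tool_pos: [0.4929, -0.0307, 0.0517]
orientation: [1.0, 0.028, 0.001, 0.0]
wrist_force: [0.6, 0.3, 0.4]
gripper_width: 0.008
```

Run:
```python
from h import *
s=bot.observe();print(s["time_s"],s["tool_pos"],s["gripper_width"]*91,s["wrist_force"])
# rack pose from depth (top2/scene clouds of walls & bodies): brute fit by silhouettes of base edges
Q=[]
for n in("scene","top"):
    P=cloud(n,np.load(n+"0.npz")["d"]);x,y,z=np.moveaxis(P,2,0)
    m=(np.hypot(x-.43,y-.365)<.075)&(z>.004)&(z<.1)
    q=P[m];print(n,len(q)); Q.append(q)
from scipy.optimize import minimize
q=np.vstack(Q)
def cost(a):
    c,s_=np.cos(a[2]),np.sin(a[2]);d=q[:,:2]-a[:2];l=np.c_[d@[c,s_],d@[-s_,c]]
    o=np.maximum(abs(l)-[.052,.031],0).sum(1)
    return np.minimum(o,.02).sum()
# smallest box holding points: sweep
best=min(((cost([X0,Y0,t]),X0,Y0,t) for X0 in np.arange(.41,.45,.002) for Y0 in np.arange(.345,.385,.002) for t in np.radians(np.arange(-16,3,1))))
print(best, minimize(cost,best[1:],method="Nelder-Mead",options=dict(xatol=1e-5,fatol=1e-6)).x)
# white bodies' tops and tabs
for n in("scene","top"):
    d=np.load(n+"0.npz");P=cloud(n,d["d"]);x,y,z=np.moveaxis(P,2,0);h=cv2.cvtColor(d["p"],cv2.COLOR_RGB2HSV)
    w=((np.hypot(x-.43,y-.365)<.06)&(h[...,1]<45)&(h[...,2]>165)&(z>.025)&(z<.06)).astype(np.uint8)
    k,L,st,_=cv2.connectedComponentsWithStats(w)
    for i in range(1,k):
        if st[i,4]>12:print(n,st[i,4],P[L==i].mean(0).round(4),cv2.minAreaRect(P[L==i][:,:2].astype(np.float32)*1000))
```

```text
19.65 [ 0.49290411 -0.03074739  0.05173854] 0.7198323983687253 [0.57183051 0.26227968 0.3588883 ]
scene 1914
top 1148
(np.float64(2.6124003103341584), np.float64(0.428), np.float64(0.367), np.float64(-0.10471975511965978)) [ 0.42730244  0.36675319 -0.10961623]
scene 178 [0.4111 0.3563 0.0388] ((414.6717834472656, 354.0665588378906), (16.358295440673828, 53.465511322021484), 84.0784683227539)
scene 184 [0.4183 0.3851 0.0389] ((420.2897644042969, 383.5052185058594), (15.187173843383789, 49.296661376953125), 83.61325073242188)
top 79 [0.4162 0.3834 0.0404] ((416.4748229980469, 384.2800598144531), (13.087014198303223, 39.170074462890625), 84.5704116821289)
top 81 [0.4093 0.3552 0.0411] ((410.2551574707031, 355.21240234375), (12.916521072387695, 41.31169891357422), 84.14045715332031)
```

The gripper shut to 0.7 mm, so it missed the tab. I need to look.

Run:
```python
from h import *
o=[]
s=bot.observe();t=s["tool_pos"]
for n in("scene","top"):
    p,d=bot.snapshot(n);P=cloud(n,d);x,y,z=np.moveaxis(P,2,0);h=cv2.cvtColor(p,cv2.COLOR_RGB2HSV)
    g=(h[...,0]>40)&(h[...,0]<90)&(h[...,1]>90)&(z>.01)&(x>.38)&(x<.58)&(abs(y)<.12)
    print(n,g.sum(),P[g].mean(0) if g.any() else 0, proj(n,t), np.argwhere(g).mean(0)[::-1] if g.any() else 0)
    u,v=proj(n,t).astype(int);o.append(cv2.resize(p[v-40:v+40,u-40:u+40],(390,390),interpolation=cv2.INTER_CUBIC))
save("miss",np.hstack(o)); print(s["gripper_width"])
```

```text
scene 35 [ 0.48293237 -0.0220015   0.1047131 ] [295.9453877  158.52942419] [301.34285714 140.22857143]
top 4 [ 0.48604688 -0.00937316  0.4268616 ] [333.22603846 199.32368512] [353.5  170.75]
0.007910246135920057
```

View pics/miss.png

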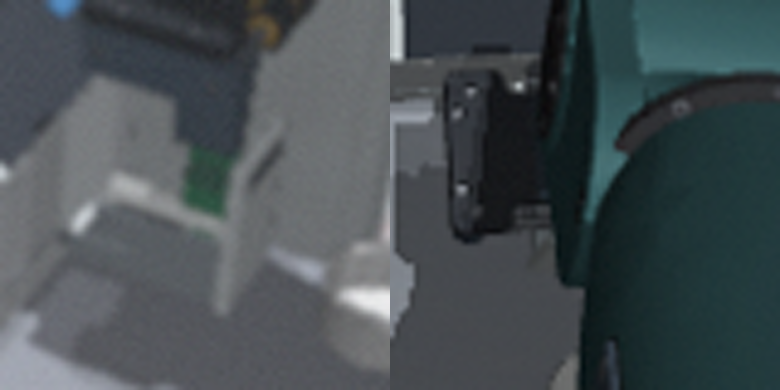

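The scene crop shows the tab at about crop (208,180) next to the drawer front, with dark finger only above it. I'll work out numerically where the tab, the fingers and the drawer are.

Run:
```python
from h import *
p,d=bot.snapshot("scene");np.savez("scene3.npz",p=p,d=d);P=cloud("scene",d);h=cv2.cvtColor(p,cv2.COLOR_RGB2HSV)
og=np.array([.6576,.0028,0]);w=lambda x,y,z:og+X*x+Y*y+Z*z
print("model tab top/bot, front panel outer top/bot",proj("scene",np.array([w(-.170,-.02,.086),w(-.170,-.02,.046),w(-.198,.005,.098),w(-.198,.005,0.01)])).round(1))
d2=np.load("scene2.npz")["d"];P2=cloud("scene",d2)
for v in range(136,166,2):
    print(v,' | '.join("%d:%s %3d,%3d,%3d"%(u,"G" if 40<h[v,u,0]<90 and h[v,u,1]>90 else "D" if h[v,u,2]<75 else ".",*(P[v,u]*1000)) for u in(290,293,296,299,302,305)))
```

```text
model tab top/bot, front panel outer top/bot [[297.9 149. ]
 [296.3 161.6]
 [304.6 153.7]
 [300.8 181.3]]
136 290:D 478, 49,171 | 293:D 472, 46,172 | 296:D 466, 44,173 | 299:D 458, 45,177 | 302:D 451, 45,179 | 305:D 474,-26,130
138 290:. 755,-543,-276 | 293:D 471, 49,169 | 296:D 464, 48,171 | 299:D 458, 45,172 | 302:D 450, 46,175 | 305:D 477,-35,118
140 290:. 752,-539,-283 | 293:D 503,-23,109 | 296:D 493,-19,115 | 299:D 456, 47,168 | 302:D 451, 42,167 | 305:D 477,-36,112
142 290:. 752,-541,-294 | 293:D 502,-22,104 | 296:D 494,-22,107 | 299:D 486,-22,110 | 302:D 477,-20,114 | 305:D 477,-38,105
144 290:. 751,-541,-303 | 293:D 501,-21, 99 | 296:D 494,-24,100 | 299:D 486,-24,103 | 302:D 477,-21,108 | 305:. 476,-37,100
146 290:. 752,-544,-316 | 293:D 501,-22, 92 | 296:D 493,-22, 95 | 299:D 485,-22, 99 | 302:D 477,-23,101 | 305:. 475,-37, 94
148 290:. 752,-547,-328 | 293:. 737,-545,-320 | 296:D 494,-26, 86 | 299:D 484,-22, 93 | 302:D 476,-21, 97 | 305:. 683,-542,-296
150 290:. 748,-542,-334 | 293:. 736,-545,-331 | 296:. 494,-29, 78 | 299:D 486,-27, 83 | 302:D 477,-26, 87 | 305:. 465,-16, 9
[... 161 characters left out ...]
,-28, 63 | 296:D 493,-29, 67 | 299:D 485,-29, 69 | 302:. 477,-29, 73 | 305:. 459, -5, 95
156 290:. 748,-548,-369 | 293:. 500,-27, 58 | 296:G 492,-27, 62 | 299:D 484,-29, 64 | 302:. 465, -1, 89 | 305:. 458, -5, 89
158 290:. 509,-29, 47 | 293:. 501,-30, 50 | 296:G 492,-30, 53 | 299:G 483,-28, 58 | 302:. 466, -5, 80 | 305:. 460,-10, 80
160 290:. 507,-27, 42 | 293:. 500,-29, 44 | 296:. 491,-29, 48 | 299:G 482,-27, 53 | 302:. 465, -6, 74 | 305:. 460,-12, 72
162 290:. 505,-24, 38 | 293:. 498,-26, 40 | 296:. 490,-29, 42 | 299:. 482,-29, 46 | 302:. 464, -6, 68 | 305:. 459,-13, 65
164 290:. 503,-20, 35 | 293:. 495,-22, 37 | 296:. 488,-25, 39 | 299:. 480,-26, 41 | 302:. 463, -4, 63 | 305:. 459,-14, 58
```

The finger ends sit at z of about 0.09 while the reported TCP is at 0.052. I'll check this against the earlier pictures.

Run:
```python
from h import *
def chk(f,n,t,A):
    P=cloud(n,np.load(f)["d"]);L=(P-t)@A.as_matrix()
    for nm,m in(("left",(L[...,1]<0)),("right",L[...,1]>=0)):
        k=m&(abs(L[...,0])<.03)&(abs(L[...,1])<.075)&(L[...,2]>-.09)&(L[...,2]<.01)
        q=L[k]
        if len(q)>5:print(f,nm,len(q),"z pct",np.percentile(q[:,2],[50,90,95,99]).round(3),"y",np.percentile(q[:,1],[5,95]).round(3))
A=down(.055)
chk("scene2.npz","scene",np.array([.51289,.22482,.2403]),A);chk("top2.npz","top",np.array([.51289,.22482,.2403]),A)
s=bot.observe();chk("scene3.npz","scene",s["tool_pos"],R.from_quat(s["orientation"]))
chk("scene1.npz","scene",np.array([.54387,.04248,.22336]),RH)
print(s["qpos"],s["tool_pos"])
```

```text
scene2.npz left 459 z pct [-0.066 -0.044 -0.041 -0.037] y [-0.057 -0.049]
scene2.npz right 415 z pct [-0.062 -0.041 -0.039 -0.037] y [0.046 0.054]
scene3.npz left 320 z pct [-0.033  0.006  0.007  0.009] y [-0.026 -0.001]
scene3.npz right 81 z pct [-0.045  0.006  0.006  0.007] y [0.    0.021]
scene1.npz left 300 z pct [-0.045 -0.001  0.005  0.01 ] y [-0.018 -0.003]
scene1.npz right 12 z pct [-0.039 -0.008 -0.     0.006] y [0.001 0.013]
[-1.09463812e-01  2.61549771e-01  2.19415558e+00 -1.08551272e-04
  6.84421408e-01  1.40511085e+00] [ 0.49291049 -0.03075316  0.05175227]
```

The finger ends sit consistently about 37 mm behind the reported TCP, open or shut. This disagrees with the interface text, so I'll correct for it. I'll open, go down 37 mm and verify before closing.

Call:
{"name": "apply_moves", "arguments": {"plan": [[[0.8, 0, 0, -0.03, 0, 0, 0], [0.6, 0, 0, -0.03, 0, 0, 0], [0.5, 0, 0, -0.03, 0, 0, 0], [0.5, 0, 0, -0.03, 0, 0, 0], [0.5, 0, 0, -0.03, 0, 0, 0], [0.5, 0, 0, 0, 0, 0, 0], [0.5, 0, 0, 0.05, 0, 0, 0], [0.5, 0, 0, 0.1, 0, 0, 0], [0.5, 0, 0, 0.15, 0, 0, 0], [0.5, 0, 0, 0.2, 0, 0, 0], [0.5, 0, 0, 0.23, 0, 0, 0], [0.5, 0, 0, 0.23, 0, 0, 0]]]}}

```text
time_s: 21.0
tool_pos: [0.4925, -0.0307, 0.0165]
orientation: [1.0, 0.028, 0.0, 0.0]
wrist_force: [0.2, -0.0, 1.0]
gripper_width: 0.498
```

Run:
```python
from h import *
s=bot.observe();t=s["tool_pos"];print(s["time_s"],t,s["gripper_width"],s["wrist_force"])
p,d=bot.snapshot("scene");P=cloud("scene",d);L=(P-t)@R.from_quat(s["orientation"]).as_matrix()
V=cv2.cvtColor(p,cv2.COLOR_RGB2HSV)[...,2]
k=(abs(L[...,0])<.014)&(L[...,1]<-.015)&(L[...,1]>-.06)&(L[...,2]>-.1)&(L[...,2]<.02)&(V<85);q=L[k]
print(len(q),np.percentile(q[:,2],[50,90,99]).round(3),np.percentile(q[:,1],[5,50,95]).round(3))
```

```text
21.0 [ 0.49247375 -0.03069521  0.01647543] 0.4984053220724673 [ 0.16438606 -0.00146835  1.00355861]
130 [-0.06  -0.043 -0.036] [-0.035 -0.032 -0.029]
```

Call:
{"name": "apply_moves", "arguments": {"plan": [[[0.7, 0, 0, 0, 0, 0, 0], [0.8, 0, 0, 0, 0, 0, 0], [1, 0, 0, 0, 0, 0, 0], [1, 0, 0, 0, 0, 0, 0], [1, 0, 0, 0, 0, 0, 0], [1, 0, 0, 0, 0, 0, 0], [1, 0, 0, 0, 0, 0, 0], [1, 0, 0, 0, 0, 0, 0]]], "force": 20}}

```text
time_s: 21.85
tool_pos: [0.4929, -0.0312, 0.017]
orientation: [1.0, 0.028, 0.0, 0.0]
wrist_force: [-0.4, -5.6, -1.2]
gripper_width: 0.108
```

Run:
```python
from h import *
s=bot.observe();print(s["time_s"],s["tool_pos"],s["gripper_width"]*91,s["wrist_force"])
# pin still where it was?
p,d=bot.snapshot("scene");P=cloud("scene",d);x,y,z=np.moveaxis(P,2,0);h=cv2.cvtColor(p,cv2.COLOR_RGB2HSV)
m=(h[...,0]<14)&(h[...,1]>130)&(z>.06)&(abs(x-.579)<.05)&(abs(y-.38)<.05);print(P[m].mean(0),z[m].max())
```

```text
21.85 [ 0.4928728  -0.03116369  0.01695607] 9.851851047306896 [-0.37151355 -5.64846419 -1.1588473 ]
[0.57690219 0.38477469 0.10659035] 0.12900139055350912
```

The tab is held at 9.9 mm. Lift, then carry the cartridge to the rack.

Call:
{"name": "apply_moves", "arguments": {"plan": [[[1, 0, 0.004, -0.02, 0, 0, 0], [1, 0, 0.004, -0.08, 0, 0, 0], [1, 0, 0.004, -0.2, 0, 0, 0], [1, 0, 0.004, -0.4, 0, 0, 0], [1, 0, 0.004, -0.65, 0, 0, 0], [1, 0, 0.004, -0.9, 0, 0, 0], [1, 0, 0.004, -1, 0, 0, 0], [1, 0, 0.004, -1, 0, 0, 0]]]}}

```text
time_s: 22.7
tool_pos: [0.4942, -0.0317, 0.1699]
orientation: [1.0, 0.028, 0.003, 0.001]
wrist_force: [-0.0, 0.6, -0.5]
gripper_width: 0.108
```

Call:
{"name": "apply_moves", "arguments": {"plan": [[[1, 0, -0.25, 0, 0, 0, 0], [1, 0, -0.5, 0, 0, 0, 0], [1, 0, -0.75, 0, 0, 0, 0], [1, 0, -1, 0, 0, 0, 0], [1, 0, -1, 0, 0, 0, 0]]]}}

```text
time_s: 23.2
tool_pos: [0.4847, 0.121, 0.1686]
orientation: [1.0, 0.03, 0.002, 0.001]
wrist_force: [-0.5, -0.4, -0.7]
gripper_width: 0.11
```

Call:
{"name": "apply_moves", "arguments": {"plan": [[[1, -0.1, -0.25, 0, 0, 0, 0.02], [1, -0.2, -0.5, 0, 0, 0, 0.04], [1, -0.3, -0.75, 0, 0, 0, 0.052], [1, -0.4, -1, 0, 0, 0, 0.052], [1, -0.4, -1, 0, 0, 0, 0.052], [1, -0.4, -1, 0, 0, 0, 0.052]]]}}

```text
time_s: 23.8
tool_pos: [0.4152, 0.267, 0.1674]
orientation: [0.999, -0.051, 0.002, 0.001]
wrist_force: [0.5, -0.1, -0.3]
gripper_width: 0.108
```

Run:
```python
from h import *
s=bot.observe();print(s["time_s"],s["tool_pos"],s["gripper_width"]*91,s["wrist_force"],to([.4101,.3691,.11],down(-.108)))
```

```text
23.8 [0.41520189 0.26697099 0.16735329] 9.859077237958626 [ 0.50249965 -0.08793883 -0.27223116] [-1.043e-01 -6.744e-01  3.811e-01  4.000e-04 -1.100e-03  2.000e-03]
```

Call:
{"name": "apply_moves", "arguments": {"plan": [[[1, -0.05, -0.25, 0, 0, -0.001, 0.002], [1, -0.104, -0.5, 0, 0, -0.001, 0.002], [1, -0.104, -0.674, 0, 0, -0.001, 0.002], [1, -0.104, -0.674, 0.2, 0, -0.001, 0.002], [1, -0.104, -0.674, 0.38, 0, -0.001, 0.002], [1, -0.104, -0.674, 0.38, 0, -0.001, 0.002], [1, -0.104, -0.674, 0.38, 0, -0.001, 0.002]]]}}

```text
time_s: 24.5
tool_pos: [0.4106, 0.3679, 0.1101]
orientation: [0.999, -0.055, -0.0, 0.001]
wrist_force: [-0.5, 0.2, -0.5]
gripper_width: 0.107
```

```bash
cat > m3.py <<'E'
from h import *
s=bot.observe();t=s["tool_pos"];A=R.from_quat(s["orientation"]);M=A.as_matrix();print(s["time_s"],t,s["wrist_force"],to([.4101,.3691,.11],down(-.108)))
p,d=bot.snapshot("scene");np.savez("scene4.npz",p=p,d=d);P=cloud("scene",d)
yaw=np.arctan2(M[1,0],M[0,0]);xx=np.array([np.cos(yaw),np.sin(yaw),0]);yy=np.array([-np.sin(yaw),np.cos(yaw),0])
c=t+.0173*xx-[0,0,.005]; print("cart expected",c,np.degrees(yaw))
def box(c,xx,yy,x0,x1,w,z0,z1): return [np.array([c+xx*x+yy*y+Z*z for x,y in((x0,-w),(x1,-w),(x1,w),(x0,w))]) for z in(z0,z1)]
r0=np.array([.4273,.3672,.0]);ry=-.108;rx=np.array([np.cos(ry),np.sin(ry),0]);rw=np.array([-np.sin(ry),np.cos(ry),0])
S=8;v0,u0=(np.array([225,185]));S=7
im=cv2.resize(p[v0:v0+85,u0:u0+95],None,fx=S,fy=S,interpolation=cv2.INTER_CUBIC)
k=lambda q:((proj("scene",q)+.5-[u0,v0])*S).round().astype(np.int32)
for b,col in[(box(c,xx,yy,-.035,.035,.008,.01,.034),(0,255,0)),(box(c,xx,yy,-.035,.035,.005,0,0),(0,255,255)),(box(r0,rx,rw,-.052,.052,.031,0,0),(255,0,255)),(box(r0,rx,rw,-.052,.052,.0295,.036,.036),(255,0,0))]:
    for q in b: cv2.polylines(im,[k(q)],True,col,1)
save("hover",im)
h=cv2.cvtColor(p,cv2.COLOR_RGB2HSV)
L=(P-c)@np.stack([xx,yy,Z],1)
w=(h[...,1]<45)&(h[...,2]>120)&(abs(L[...,0])<.045)&(abs(L[...,1])<.02)&(L[...,2]>-.005)&(L[...,2]<.045)
q=L[w]; print(len(q),"cart local pct x",np.percentile(q[:,0],[1,99]),"y",np.percentile(q[:,1],[2,50,98]),"z",np.percentile(q[:,2],[1,99]))
E
python3 m3.py
```

```text
24.5 [0.41062138 0.36792215 0.11014926] [-0.51804734  0.16209594 -0.45502126] [-0.0043 -0.0074  0.001   0.0007  0.0002 -0.0005]
cart expected [0.42781781 0.36603198 0.10514926] -6.272563421602832
208 cart local pct x [-0.03557088  0.00770588] y [-0.00760576  0.00585129  0.00802702] z [0.00032796 0.041628  ]
```

View pics/hover.png

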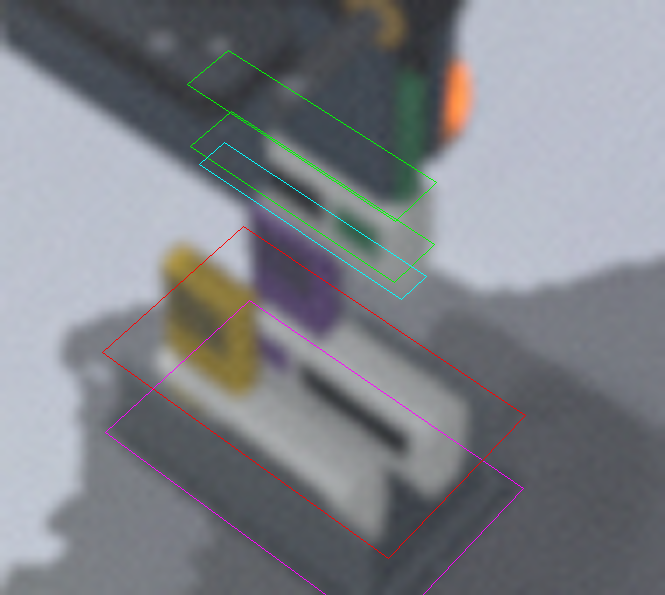

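The hover view shows the cartridge over the gap, with its measured +y face within 0.1 mm of expected. I'll shift about 1.5 mm towards the gap's middle and lower it in stages.

Call:
{"name": "apply_moves", "arguments": {"plan": [[[1, -0.004, -0.01, 0.0, 0.0007, 0, 0], [1, -0.004, -0.01, 0.05, 0.0007, 0, 0], [1, -0.004, -0.01, 0.1, 0.0007, 0, 0], [1, -0.004, -0.01, 0.15, 0.0007, 0, 0], [1, -0.004, -0.01, 0.2, 0.0007, 0, 0], [1, -0.004, -0.01, 0.24, 0.0007, 0, 0], [1, -0.004, -0.01, 0.28, 0.0007, 0, 0], [1, -0.004, -0.01, 0.32, 0.0007, 0, 0], [1, -0.004, -0.01, 0.36, 0.0007, 0, 0], [1, -0.004, -0.01, 0.4, 0.0007, 0, 0], [1, -0.004, -0.01, 0.4, 0.0007, 0, 0]]]}}

```text
time_s: 25.65
tool_pos: [0.4103, 0.3697, 0.0502]
orientation: [0.999, -0.055, -0.0, -0.0]
wrist_force: [0.3, 0.0, -0.4]
gripper_width: 0.112
```

Run:
```python
from h import *
s=bot.observe();print(s["time_s"],s["tool_pos"],s["wrist_force"],s["moment"],s["gripper_width"]*91)
```

```text
25.65 [0.41027268 0.36967754 0.05015172] [ 0.31068374  0.01464493 -0.44678482] [0.0263382  0.03605936 0.01280945] 10.21400360992794
```

Call:
{"name": "apply_moves", "arguments": {"plan": [[[1, 0, 0, 0.02, 0, 0, 0], [1, 0, 0, 0.05, 0, 0, 0], [1, 0, 0, 0.07, 0, 0, 0], [1, 0, 0, 0.09, 0, 0, 0], [1, 0, 0, 0.11, 0, 0, 0], [1, 0, 0, 0.13, 0, 0, 0], [1, 0, 0, 0.15, 0, 0, 0], [1, 0, 0, 0.15, 0, 0, 0]]]}}

```text
time_s: 26.45
tool_pos: [0.41, 0.3695, 0.0272]
orientation: [0.999, -0.055, -0.0, 0.0]
wrist_force: [0.4, 0.0, -0.9]
gripper_width: 0.105
```

Call:
{"name": "apply_moves", "arguments": {"plan": [[[1, 0, 0, 0.015, 0, 0, 0], [1, 0, 0, 0.03, 0, 0, 0], [1, 0, 0, 0.045, 0, 0, 0], [1, 0, 0, 0.06, 0, 0, 0], [1, 0, 0, 0.06, 0, 0, 0]]]}}

```text
time_s: 26.95
tool_pos: [0.4099, 0.3694, 0.0179]
orientation: [0.999, -0.055, -0.0, 0.0]
wrist_force: [-0.3, 0.1, -0.6]
gripper_width: 0.106
```

Call:
{"name": "apply_moves", "arguments": {"plan": [[[1, 0, 0, 0.01, 0, 0, 0], [1, 0, 0, 0.02, 0, 0, 0], [1, 0, 0, 0.03, 0, 0, 0], [1, 0, 0, 0.035, 0, 0, 0], [1, 0, 0, 0.035, 0, 0, 0]]]}}

```text
time_s: 27.45
tool_pos: [0.4098, 0.3694, 0.0125]
orientation: [0.999, -0.055, -0.001, 0.0]
wrist_force: [-0.1, -0.4, 0.3]
gripper_width: 0.106
```

Run:
```python
from h import *
s=bot.observe();print(s["time_s"],s["tool_pos"],s["wrist_force"],s["gripper_width"]*91)
p,d=bot.snapshot("scene");P=cloud("scene",d);np.savez("scene5.npz",p=p,d=d)
h=cv2.cvtColor(p,cv2.COLOR_RGB2HSV);ry=-.108
r0=np.array([.4273,.3675,0]);L=(P-r0)@np.array([[np.cos(ry),-np.sin(ry),0],[np.sin(ry),np.cos(ry),0],[0,0,1]])
w=(h[...,1]<45)&(h[...,2]>120)&(abs(L[...,0])<.045)&(abs(L[...,1])<.03)&(L[...,2]>.03)&(L[...,2]<.06)
for a in np.arange(-.028,.03,.004):
    k=w&(abs(L[...,1]-a)<.002)
    if k.sum()>2:print(round(a,3),k.sum(),np.percentile(L[k][:,2],[50,90]).round(4),np.percentile(L[k][:,0],[2,98]).round(3))
```

```text
27.45 [0.40981939 0.36936185 0.01250945] [-0.14840979 -0.41313025  0.33799187] 9.687277942679403
-0.02 12 [0.0403 0.0413] [-0.038 -0.032]
-0.016 10 [0.039  0.0409] [-0.037 -0.03 ]
-0.012 15 [0.0385 0.0421] [-0.038 -0.031]
-0.008 7 [0.0363 0.0383] [-0.038 -0.035]
-0.004 6 [0.0385 0.0454] [-0.035 -0.033]
0.0 3 [0.0365 0.0379] [-0.035 -0.035]
0.004 13 [0.0378 0.0404] [-0.035 -0.003]
0.008 32 [0.039  0.0402] [-0.035 -0.003]
0.012 31 [0.0396 0.0407] [-0.033 -0.004]
0.016 30 [0.0398 0.0415] [-0.033 -0.005]
0.02 36 [0.0395 0.0418] [-0.033 -0.007]
0.024 30 [0.0359 0.0391] [-0.037 -0.01 ]
0.028 5 [0.0367 0.0381] [-0.038 -0.021]
```

Call:
{"name": "apply_moves", "arguments": {"plan": [[[1, 0, 0, 0.005, 0, 0, 0], [1, 0, 0, 0.01, 0, 0, 0], [1, 0, 0, 0.01, 0, 0, 0]]]}}

```text
time_s: 27.8
tool_pos: [0.4099, 0.3694, 0.0111]
orientation: [0.999, -0.055, -0.0, 0.0]
wrist_force: [0.2, 0.4, 0.1]
gripper_width: 0.109
```

Call:
{"name": "apply_moves", "arguments": {"plan": [[[1, 0, 0, 0.004, 0, 0, 0], [1, 0, 0, 0.007, 0, 0, 0], [1, 0, 0, 0.007, 0, 0, 0]]]}}

```text
time_s: 28.1
tool_pos: [0.4099, 0.3695, 0.0108]
orientation: [0.999, -0.055, -0.001, 0.0]
wrist_force: [-5.3, -3.8, 18.4]
gripper_width: 0.108
```

Contact with the floor at 18 N, exactly at the predicted height. I'll ease off, release and retreat.

Call:
{"name": "apply_moves", "arguments": {"plan": [[[1, 0, 0, -0.004, 0, 0, 0], [0.85, 0, 0, -0.004, 0, 0, 0], [0.75, 0, 0, -0.004, 0, 0, 0], [0.7, 0, 0, -0.004, 0, 0, 0], [0.6, 0, 0, -0.004, 0, 0, 0], [0.6, 0, 0, -0.004, 0, 0, 0], [0.6, 0, 0, -0.1, 0, 0, 0], [0.6, 0, 0, -0.3, 0, 0, 0], [0.6, 0, 0, -0.6, 0, 0, 0], [0.6, 0, 0, -0.9, 0, 0, 0], [0.6, 0, 0, -1, 0, 0, 0], [0.6, 0, 0, -1, 0, 0, 0]]]}}

```text
time_s: 29.3
tool_pos: [0.4113, 0.3706, 0.164]
orientation: [0.999, -0.055, 0.001, -0.001]
wrist_force: [0.7, -0.7, -0.8]
gripper_width: 0.402
```

Call:
{"name": "apply_moves", "arguments": {"plan": [[[0.6, 0, 0.3, -0.2, 0, 0, 0], [0.6, 0, 0.6, -0.4, 0, 0, 0], [0.6, 0.1, 0.9, -0.4, 0, 0, 0], [0.6, 0.1, 1, -0.4, 0, 0, 0], [0.6, 0.1, 1, -0.4, 0, 0, 0]]]}}

```text
time_s: 29.8
tool_pos: [0.409, 0.2174, 0.2227]
orientation: [0.998, -0.056, 0.001, -0.001]
wrist_force: [-0.3, -0.6, 0.5]
gripper_width: 0.401
```

Call:
{"name": "apply_moves", "arguments": {"plan": [[[0.6, 0.1, 0.3, 0, 0, 0, 0], [0.6, 0.2, 0.6, 0, 0, 0, 0], [0.6, 0.3, 0.9, 0, 0, 0, 0], [0.6, 0.3, 1, 0, 0, 0, 0], [0.6, 0.3, 1, 0, 0, 0, 0]]]}}

```text
time_s: 30.3
tool_pos: [0.4366, 0.0623, 0.2214]
orientation: [0.998, -0.057, -0.0, -0.001]
wrist_force: [-0.6, 0.0, 0.5]
gripper_width: 0.402
```

```bash
cat > m4.py <<'E'
from h import *
s=bot.observe();print(s["time_s"],s["tool_pos"],s["wrist_force"])
ry=-.108;M=np.array([[np.cos(ry),-np.sin(ry),0],[np.sin(ry),np.cos(ry),0],[0,0,1]]);r0=np.array([.4273,.3675,0]);o=[]
for n in("scene","top"):
    p,d=bot.snapshot(n);P=cloud(n,d);h=cv2.cvtColor(p,cv2.COLOR_RGB2HSV);L=(P-r0)@M;x,y,z=np.moveaxis(P,2,0)
    near=(abs(L[...,0])<.06)&(abs(L[...,1])<.045)&(L[...,2]>.045)&(L[...,2]<.1)
    for nm,a,b in(("yellow",18,34),("green",40,95),("violet",118,165)):
        k=near&(h[...,0]>a)&(h[...,0]<b)&(h[...,1]>70);q=L[k]
        if len(q)>3:
            t=q[q[:,2]>np.percentile(q[:,2],95)-.008];print(n,nm,len(q),"ztop",np.percentile(q[:,2],95).round(4),"top mid",t.mean(0).round(4),cv2.minAreaRect(t[:,:2].astype(np.float32)*1000)[1:])
    m=(h[...,0]<14)&(h[...,1]>130)&(z>.06)&(abs(x-.579)<.05)&(abs(y-.38)<.05);print(" pin",m.sum(),P[m].mean(0).round(4))
    w=(x>.4)&(x<.56)&(y>-.09)&(y<.03)&(z>.085)&(z<.11);print(" drawer front",w.sum(),np.median(P[w],0).round(4) if w.any() else 0)
    for t in("booklets","spatula","steel_tin"):
        r=bot.find_in(n,t);print(" ",t,r and np.round(r[0]["at"],3))
    u,v=proj(n,[.44,.367,.04]).astype(int);o.append(cv2.resize(p[v-35:v+35,u-35:u+35],(390,390),interpolation=cv2.INTER_CUBIC))
save("final",np.hstack(o))
E
python3 m4.py
```

```text
30.3 [0.43663402 0.06227433 0.22142192] [-0.63452765  0.00108164  0.48614239]
scene yellow 149 ztop 0.0807 top mid [0.0213 0.0171 0.0785] ((9.69084644317627, 27.418914794921875), 87.77002716064453)
scene green 117 ztop 0.081 top mid [-0.0225  0.0016  0.0786] ((8.597123146057129, 26.522626876831055), 87.8878173828125)
scene violet 71 ztop 0.081 top mid [ 0.0168 -0.0146  0.0784] ((7.2273268699646, 25.72063636779785), 89.88784790039062)
 pin 120 [0.5769 0.3847 0.1068]
 drawer front 148 [ 0.467  -0.0144  0.0979]
  booklets [0.346 0.206 0.007]
  spatula [0.361 0.082 0.006]
  steel_tin [ 0.387 -0.061  0.019]
top yellow 56 ztop 0.0833 top mid [0.0231 0.015  0.0802] ((9.418726921081543, 27.90342903137207), 89.33283233642578)
top green 48 ztop 0.0839 top mid [-0.0211 -0.0012  0.0808] ((10.070456504821777, 25.04257583618164), 88.92630767822266)
top violet 49 ztop 0.0834 top mid [ 0.0182 -0.0175  0.0811] ((25.66228485107422, 9.799272537231445), 3.58333683013916)
 pin 36 [0.5772 0.378  0.1045]
 drawer front 0 0
  booklets [0.345 0.201 0.007]
  spatula [0.387 0.112 0.003]
  steel_tin []
```

View pics/final.png

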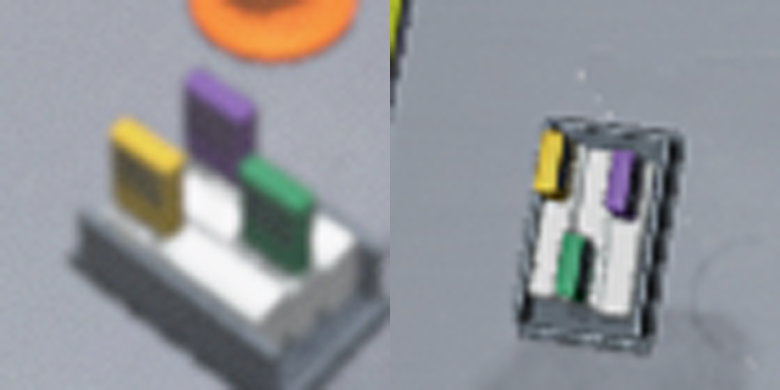

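All three cartridges stand level, with tab tops equal to within 1 mm and 16 mm apart. The pin is in its stand, the drawer is out and the gripper is clear.

```bash
python3 -c "
from cell import bot
print(bot.hand_in())"
```

```text
the job is handed in; nothing more can be done
None
```

The job is done and handed in at about 30.5 s of the 64 s allowed. No verdict was reported.

**What I did:** I pushed the release pin through the ringed hole until the drawer sprang out, then stood it back in the grey stand. I then filed the green cartridge between its neighbours. It touched the rack floor at 18 N, and I eased off before letting go.

**Last checks that agreed:**
- **Rack:** the three cartridges stand upright, tab tops level within 1 mm and about 16 mm apart. The green one is within about 2 mm of the rack's middle.
- **Pin and drawer:** the pin hangs where it was at the start, and the drawer front is fully out (x about 0.467).
- **Bystanders:** the scene camera shows the booklets, spatula and tin within about 2 mm of their starting places.

**Checks that failed or disagreed:**
- **First grasp of the cartridge missed:** the pictures put the finger ends about 37 mm behind the reported TCP, contrary to the interface text. I went 37 mm lower and the second grasp held. The pin had probably been held only near the top of its handle, but it did not slip.
- **Last top-view detections:** the network missed the tin and put the spatula about 40 mm from its start. The scene camera disagrees with that, and I trusted the scene camera.
- **Drawer front:** the last depth check from the top camera found no points on it, so its final position rests on the scene camera alone.

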